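# Set out control cards for touch-up soldering

## Robot

A 7-joint arm with a two-finger parallel gripper is mounted at the origin on the work surface; the furniture and walls round the work are solid. World frame = base frame: x ahead of the robot, y to its left, z up, the work surface at z = 0. Lengths are in m, angles in degrees, forces in N, time in s.
With the tool pointing down it reaches from about 0.425 to 0.875 m from the base axis. Payload 4.7 kg.
Tool frame: the origin (TCP) lies between the finger pads; the fingertips stand env.finger_overhang ahead of it and the grasp point (between the pads) lies 5 mm behind it (env.finger_overhang is the distance from the TCP to the fingertips, in m); z points along the fingers, y is the line along which they close (so a half turn about z gives the same grasp; the last joint's range is limited). The gripper opens to 87 mm and grips with 3 to 60 N. Pads are 19 mm wide; open, the fingers measure 117 mm over their backs; the gripper's body (75 mm by 190 mm) begins 51 mm behind the grasp point.
Start: joints at [-76.198, 18.392, -4.016, 83.108, 1.295, 78.541, -3.26], TCP at [0.146, 0.633, 0.237] pointing down, gripper open.
Joint ranges: [-163.93, 163.93], [-17.29, 119.83], [-79.2, 71.16], [3.27, 140.29], [-89.18, 269.18], [5.43, 117.66], [-154.24, 154.24]. Speed limits (degrees/s): [147.25, 147.25, 180, 180, 180, 180, 180].

## Interface

Orientations are given as [roll, pitch, yaw] about the fixed x, y, z axes, in that order (R = Rz(yaw) Ry(pitch) Rx(roll)).
In Python, from cell import telemetry, eyes, env, models gives the robot as it stands. The module is installed in compiled form; this text tells all that it offers.
- The arm moves only by the tool drive_tool, never from a script. Its arguments are lists of equal length, an entry for each row: "angular": the turn, a rotation vector about the tool's x, y, z in rad, a list of three; "delta_pos": the shift along the tool's x, y, z in cm, a list of three; "gripper": the finger opening in cm, from 0 to 8.7. A call has 1 to 20 rows; each row shifts and turns the commanded pose from where the row before left it, along the tool's axes as they then stand; what a row does not reach is not made up. A row lasts 1/10 s, in which the tool goes at most 50 mm and 8.59 degrees, less where a joint would pass 70% of its speed; a pose out of reach is approached as far as the arm can. A call with a gripper value outside its range is refused whole. The fingers move at their own pace and stop on an object; "squeeze" is the grip in N (left out, the last holds). Time passes only in rows, so rows that do not move let the fingers close. It gives the time, the measured TCP pose, the force, the opening and the grip force at its end, in the units of the state.
- telemetry.get_obs(): the state, without advancing time (a new reading comes with each control period).
- eyes.read_camera(name): name is "side" or "top" or "wrist"; returns a dict with "pixels" (384x512x3 uint8, red, green, blue), "mtx" (3x3 intrinsics, pixels), "origin" and "orientation" of the camera in the world. Camera axes: x right, y down, z forward; pixel columns grow to the right and rows downward; lengths in m; the calibration is good to about 2 mm. A picture is of the moment at which its call begins. There is no depth.
- env.sign_off(): hands the job in; it is judged then, once.
Trained networks look in a picture, given as the dict that the camera call returned (one of the last four; its "shot" number tells which), for a name from the list of things; names that differ only in an ending like _2 or _b are one class to them, and where a whole thing is asked for, a point or a joint stands for the part that bears it (a point fixed in the world has none). Each returns a list of dicts, best first, with "p" (0 to 1); they miss things now and then, are a little off and sometimes report something else, mostly with a low value. They report only what shows in the picture. A call takes as long as a camera call. They do not tell look-alikes from the thing itself.
- models.search_frame(picture, target): "centre" ([column, row] in pixels, amid what is visible of it).
- models.cut_out(picture, target): "pixels" (384x512 bool, what is visible of it) and "centre" ([column, row] in pixels, amid what is visible of it).
The state is a dict: "time_s": time; "qpos": joint angles; "joint_velocities": joint speeds; "effort": joint torques, N m; "tool_pos": TCP position; "tool_rot": TCP orientation; "force": force on the tool from outside, world axes, zero at the start; "wrist_torque": the same for the moment, N m; "grip_width": finger opening in m; "grasp_force": force on a finger pad.
Only numpy, scipy, OpenCV 4.12 (cv2) and the standard library are available. Lean on these libraries where they do the work, as an engineer would, in place of code of your own. Each camera call takes 0.05 s, during which the arm holds its last target. There are 200 camera calls.

## Task

Set up for touch-up soldering: take every circuit card from the right-hand rack, turn it over and stand it on a rest of its own on the left-hand rack, so that the flat solder side faces outwards and the components face in between the rails, metal edge bar at the top, foot fully down on the ledge, centred on the rest and leaning flat on its rails. Also put the reel of solder upright on the spindle, all the way down on its base, and leave the other things on the desk where they are.

Things in the scene. Friction and masses are not known exactly. Their poses are not given: they have to be found in the camera images.
- card1: green circuit card 64 wide x 110 high x 4 mm, 0.14 kg, with a grey metal edge bar at its top: 64 x 16 high x 12 mm thick. One face has components (to 8 mm proud, within 18 mm of the middle line, below 75 mm up), the other is the flat solder side. Origin: middle of the foot edge, mid-thickness. x: width; y: up, bar centre at y 102 mm; z: out of the component side. Grip the bar across 12 mm. May be absent
- card2: green circuit card 64 wide x 110 high x 4 mm, 0.14 kg, with a grey metal edge bar at its top: 64 x 16 high x 12 mm thick. One face has components (to 8 mm proud, within 18 mm of the middle line, below 75 mm up), the other is the flat solder side. Origin: middle of the foot edge, mid-thickness. x: width; y: up, bar centre at y 102 mm; z: out of the component side. Grip the bar across 12 mm. May be absent
- card3: green circuit card 64 wide x 110 high x 4 mm, 0.14 kg, with a grey metal edge bar at its top: 64 x 16 high x 12 mm thick. One face has components (to 8 mm proud, within 18 mm of the middle line, below 75 mm up), the other is the flat solder side. Origin: middle of the foot edge, mid-thickness. x: width; y: up, bar centre at y 102 mm; z: out of the component side. Grip the bar across 12 mm. May be absent
- card4: green circuit card 64 wide x 110 high x 4 mm, 0.14 kg, with a grey metal edge bar at its top: 64 x 16 high x 12 mm thick. One face has components (to 8 mm proud, within 18 mm of the middle line, below 75 mm up), the other is the flat solder side. Origin: middle of the foot edge, mid-thickness. x: width; y: up, bar centre at y 102 mm; z: out of the component side. Grip the bar across 12 mm. May be absent
- source_rack: fixed rack at the robot's right; base 312 x 90 x 10 mm (56 mm to the front of the origin), 4 rests 77 mm apart along x. A rest: two rails 8 mm wide, 25 mm either side of its middle, leaning back 35 deg from vertical, 72 mm up the slope from a lipped ledge, slot 12 mm. Rests face -y (slope descends that way); the card's bar overhangs. Origin: on the underside, z up. Cards start here, components out
- target_rack: fixed rack at the robot's left; base 312 x 90 x 10 mm (56 mm to the front of the origin), 4 rests 77 mm apart along x. A rest: two rails 8 mm wide, 25 mm either side of its middle, leaning back 35 deg from vertical, 72 mm up the slope from a lipped ledge, slot 12 mm. Rests face +y (slope descends that way); the card's bar overhangs. Origin: on the underside, z up. Empty at first
- target_rack_rest1 (a point): seat of rest 1 of the target rack (1 at -x, 4 at +x of the rack): the point where the middle of a seated card's foot edge (its origin) lies, 36 mm above the desk, 2 mm in front of the rails' front plane. From here the slope runs up 35 degrees off vertical, leaning to the rack's -y. Site axes as the rack's
- target_rack_rest2 (a point): seat of rest 2 of the target rack (1 at -x, 4 at +x of the rack): the point where the middle of a seated card's foot edge (its origin) lies, 36 mm above the desk, 2 mm in front of the rails' front plane. From here the slope runs up 35 degrees off vertical, leaning to the rack's -y. Site axes as the rack's
- target_rack_rest3 (a point): seat of rest 3 of the target rack (1 at -x, 4 at +x of the rack): the point where the middle of a seated card's foot edge (its origin) lies, 36 mm above the desk, 2 mm in front of the rails' front plane. From here the slope runs up 35 degrees off vertical, leaning to the rack's -y. Site axes as the rack's
- target_rack_rest4 (a point): seat of rest 4 of the target rack (1 at -x, 4 at +x of the rack): the point where the middle of a seated card's foot edge (its origin) lies, 36 mm above the desk, 2 mm in front of the rails' front plane. From here the slope runs up 35 degrees off vertical, leaning to the rack's -y. Site axes as the rack's
- reel: reel of bare grey solder wire standing upright: two flanges 58 mm across and 5 mm thick, winding 44 mm across between them, 50 mm high overall, through hole 20 mm wide along its axis. Origin: centre of its underside, z up along the axis. Grip across the flanges (58 mm), or by the upper flange
- spindle: fixed reel stand between the racks: round dark base 72 mm across and 8 mm high with an upright steel rod 12 mm thick, whose tip is 78 mm above the desk. Origin: centre of its underside, z up
- spindle_seat (a point): centre of the top face of the spindle's base, 8 mm above the desk: where the centre of the reel's underside must come
- flux_pot: bystander: grey tin of copper wool 42 x 42 x 48 mm, not part of the job, to be left where it is. Origin: centre of its underside
- tester: bystander: black hand-held component tester 52 x 68 x 20 mm, not part of the job, to be left where it is. Origin: centre of its underside
- pocket: bystander: small red multimeter 92 x 58 x 39 mm, not part of the job, to be left where it is. Origin: centre of its underside
Mind the look-alikes: they are no part of the job. Leave any white look-alike of the card2 alone. What is shaped like the card3 but red is not meant.

How it is judged (in metres and radians):
At the end, for the whole second after the job is handed in: Each card present: origin within 12 mm of a target-rack seat, z axis 117.5 to 132.3 deg from up (components in), y axis within 0.75 rad of up, x within 0.12 rad of the rack's x, at rest. Reel: origin within 8 mm of the spindle seat, within 0.1 rad of upright, at rest ((distance between card1 and target_rack_rest1 below 0.012 m or distance between card1 and target_rack_rest2 below 0.012 m or distance between card1 and target_rack_rest3 below 0.012 m or distance between card1 and target_rack_rest4 below 0.012 m) and angle between card1's own z axis and vertical between 2.05 and 2.31 rad and angle between each of card1, card2, card3, card4's own y axis and vertical below 0.75 rad and angle between the x axis of each of card1, card2, card3, card4 and the x axis of target_rack, either way round below 0.12 rad and linear speed of each of card1, card2, card3, card4, reel below 0.02 m/s and (distance between card2 and target_rack_rest1 below 0.012 m or distance between card2 and target_rack_rest2 below 0.012 m or distance between card2 and target_rack_rest3 below 0.012 m or distance between card2 and target_rack_rest4 below 0.012 m) and angle between card2's own z axis and vertical between 2.05 and 2.31 rad and (distance between card3 and target_rack_rest1 below 0.012 m or distance between card3 and target_rack_rest2 below 0.012 m or distance between card3 and target_rack_rest3 below 0.012 m or distance between card3 and target_rack_rest4 below 0.012 m) and angle between card3's own z axis and vertical between 2.05 and 2.31 rad and (distance between card4 and target_rack_rest1 below 0.012 m or distance between card4 and target_rack_rest2 below 0.012 m or distance between card4 and target_rack_rest3 below 0.012 m or distance between card4 and target_rack_rest4 below 0.012 m) and angle between card4's own z axis and vertical between 2.05 and 2.31 rad and distance between reel and spindle_seat below 0.008 m and angle between reel's own z axis and vertical below 0.1 rad); the robot touches nothing.
It fails at once if the grey tin of copper wool is moved by more than 30 mm (distance of flux_pot from where it was at the start of the episode above 0.03 m).
It fails at once if the black hand-held component tester is moved by more than 30 mm (distance of tester from where it was at the start of the episode above 0.03 m).
It fails at once if the small red multimeter is moved by more than 30 mm (distance of pocket from where it was at the start of the episode above 0.03 m).
Of card1, card2, card3, card4 only 3 to 4 are there at a start; the rules pass over those that are not, and their reading is None.
At some moment in a run one of reel may be knocked a few centimetres aside while the robot is not near it.
It also fails if it takes over 208 s, if anything falls off the work surface, if the arm or the gripper's body presses on something with over 40 N, if the wrist force passes 120 N, or if a joint passes its speed limit or range.

## Working session

There is one attempt and no reset: what is moved stays moved. The work goes in short steps, Python scripts to look and compute and a tool call to move; the robot and the scene stay as the last step left them, time stands still between calls to the robot, and variables do not carry over. Pictures are saved under pics/ and viewed, at most 15 in all, crops included, and the job is handed in when it is done.

Besides the shell and the picture viewer there is one more tool, called after ">>>" by a JSON object that holds its "op" and its "data". drive_tool: Moves the arm, as the interface text tells. Its arguments: {"type":"object","properties":{"angular":{"type":"array","items":{"type":"array","items":{"type":"number"}}},"delta_pos":{"type":"array","items":{"type":"array","items":{"type":"number"}}},"gripper":{"type":"array","items":{"type":"number"}},"squeeze":{"type":"number"}},"required":["angular","delta_pos","gripper"]}

```bash
ls; mkdir -p pics; cat > h.py <<'E'
import numpy as np, cv2, json
from scipy.spatial.transform import Rotation as Ro
from cell import telemetry, eyes, env, models
def shot(n,f=None):
    p=eyes.read_camera(n)
    if f: cv2.imwrite('pics/'+f,cv2.cvtColor(p['pixels'],cv2.COLOR_RGB2BGR))
    return p
def Rc(p):
    o=np.array(p['orientation'],float)
    return o if o.shape==(3,3) else (Ro.from_euler('xyz',o,degrees=True).as_matrix() if o.size==3 else Ro.from_quat(o).as_matrix())
def ray(p,uv):
    d=np.linalg.inv(np.array(p['mtx']))@[uv[0],uv[1],1]; return np.array(p['origin']),Rc(p)@d
def atz(p,uv,z):
    o,d=ray(p,uv); return o+d*(z-o[2])/d[2]
def proj(p,P):
    c=Rc(p).T@(np.array(P)-p['origin']); q=np.array(p['mtx'])@c; return q[:2]/q[2]
E
python3 - <<'E'
from h import *
np.set_printoptions(precision=3,suppress=True)
ps={n:shot(n,n+'0.png') for n in('top','side')}
print(telemetry.get_obs(), env.finger_overhang)
for n,p in ps.items():
    print(n,p['origin'],p['orientation'],p['mtx'])
    for t in ['card1','source_rack','target_rack','reel','spindle','flux_pot','tester','pocket']:
        print(t,[(np.round(d['centre']).tolist(),round(d['p'],2),atz(p,d['centre'],0).round(3).tolist()) for d in models.search_frame(p,t)])
a=cv2.imread('pics/top0.png');b=cv2.imread('pics/side0.png')
E
```

```text
pics
{'time_s': 0.1, 'qpos': array([-76.198,  18.436,  -4.015,  83.168,   1.296,  78.542,  -3.26 ]), 'joint_velocities': array([-0.024, -0.132,  0.04 , -0.148,  0.145, -0.103,  0.057]), 'effort': array([  0.   , -49.257,  -0.406, -31.34 ,  -0.064,   0.04 ,   0.   ]), 'tool_pos': array([0.146, 0.633, 0.236]), 'tool_rot': array([-179.899,    0.007,  167.007]), 'force': array([-0.58 , -0.453, -0.39 ]), 'wrist_torque': array([ 0.015, -0.004,  0.052]), 'grasp_force': 0.0, 'grip_width': 0.08671951091095449} 0.014
top [0.373 0.035 1.077] [-171.637   -1.37   -91.563] [[367.069   0.    255.606]
 [  0.    367.069 198.985]
 [  0.      0.      1.   ]]
card1 [([309.0, 168.0], 0.92, [0.62, -0.159, 0.0]), ([313.0, 194.0], 0.87, [0.542, -0.166, 0.0]), ([186.0, 288.0], 0.73, [0.279, 0.21, 0.0]), ([310.0, 141.0], 0.64, [0.706, -0.164, 0.0]), ([314.0, 226.0], 0.63, [0.445, -0.164, 0.0])]
source_rack [([303.0, 190.0], 0.78, [0.553, -0.139, 0.0]), ([242.0, 170.0], 0.17, [0.618, 0.043, 0.0])]
target_rack [([192.0, 197.0], 0.69, [0.541, 0.193, 0.0])]
reel [([251.0, 211.0], 0.74, [0.496, 0.018, 0.0])]
spind
[... 539 characters left out ...]
87.0, 236.0], 0.9, [0.535, -0.123, 0.0]), ([385.0, 254.0], 0.89, [0.802, -0.28, 0.0]), ([183.0, 172.0], 0.89, [0.281, 0.211, 0.0]), ([312.0, 227.0], 0.86, [0.62, -0.121, 0.0]), ([336.0, 215.0], 0.72, [0.708, -0.107, 0.0]), ([263.0, 243.0], 0.56, [0.457, -0.122, -0.0])]
source_rack [([300.0, 249.0], 0.63, [0.557, -0.178, 0.0])]
target_rack []
reel [([252.0, 203.0], 0.61, [0.467, 0.023, 0.0]), ([336.0, 220.0], 0.6, [0.702, -0.122, 0.0])]
spindle [([292.0, 183.0], 0.6, [0.617, 0.052, 0.0]), ([254.0, 202.0], 0.32, [0.473, 0.026, 0.0])]
flux_pot [([349.0, 208.0], 0.59, [0.761, -0.098, 0.0])]
tester [([338.0, 188.0], 0.82, [0.757, -0.015, 0.0])]
pocket [([333.0, 156.0], 0.57, [0.789, 0.107, 0.0])]
```

```bash
python3 - <<'E'
import cv2
a=cv2.imread('pics/top0.png')[80:310,140:420];cv2.imwrite('pics/top0c.png',cv2.resize(a,None,fx=2.6,fy=2.6,interpolation=cv2.INTER_CUBIC))
a=cv2.imread('pics/side0.png')[130:290,150:420];cv2.imwrite('pics/side0c.png',cv2.resize(a,None,fx=2.9,fy=2.9,interpolation=cv2.INTER_CUBIC))
E
```

```text
(no output)
```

View pics/top0c.png

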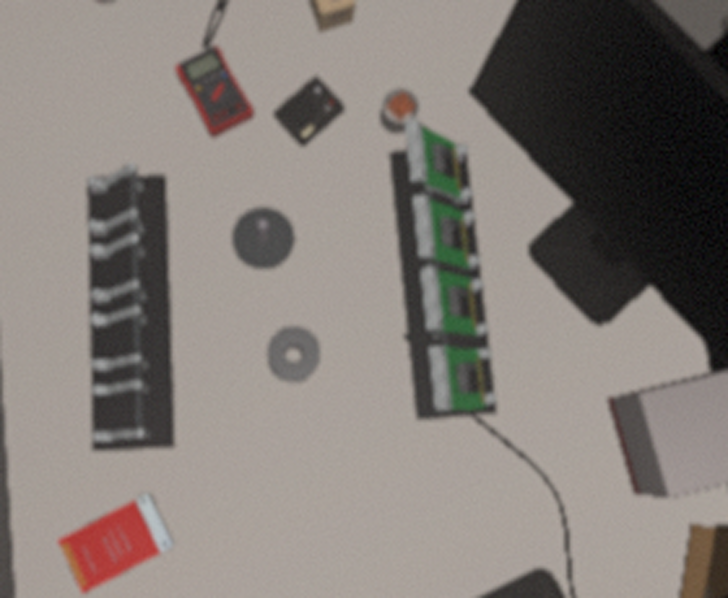

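View pics/side0c.png

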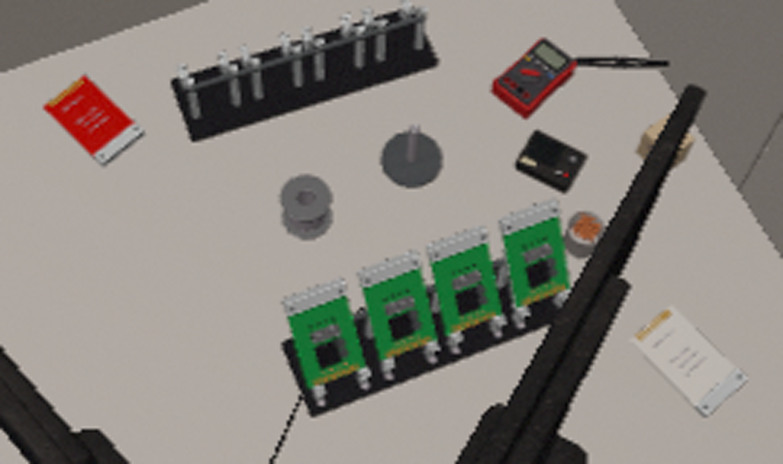

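Candidates: four green cards on the right rack (top crop 440,155 / 450,230 / 455,300 / 465,375). The look-alikes are a red card (crop 115,545) and a white card (side crop 690,360), both lying on the desk. The green ones are the job. The left rack is empty, the reel is at (293,353) and the spindle at (263,238).

```bash
cat > m.py <<'E'
from h import *
from scipy.optimize import minimize, least_squares
np.set_printoptions(precision=4,suppress=True)
def hullmask(pts):
    m=np.zeros((384*4,512*4),np.uint8); cv2.fillConvexPoly(m,cv2.convexHull((np.array(pts)*4+1.5).astype(np.int32)),1); return m
def fitbase(p,g,poly=None):
    im=cv2.cvtColor(p['pixels'],cv2.COLOR_RGB2GRAY)
    c=np.array([g[0],g[1]])
    def pts(v,mg=0):
        R=Ro.from_euler('z',v[2]).as_matrix(); s=g[3]
        return [proj(p,R@[x,y*s,z]+[v[0],v[1],0]) for x in(-.156-mg,.156+mg) for y in(-.034-mg,.056+mg) for z in(0,.01)]
    roi=cv2.resize(hullmask(pts(g[:3],.02)),(512,384),interpolation=cv2.INTER_AREA)>0
    dark=((im<75)&roi).astype(np.uint8)
    n,l,st,_=cv2.connectedComponentsWithStats(dark); k=1+np.argmax(st[1:,4]) 
    big=cv2.resize(im,(2048,1536),interpolation=cv2.INTER_LINEAR)
    d=((big<80)&(cv2.resize(roi.astype(np.uint8),(2048,1536))>0)).astype(np.uint8)
    ys,xs=np.nonzero(cv2.morphologyEx(d,cv2.MORPH_OPEN,np.ones((9,9))))
    H=np.zeros_like(d); cv2.fillConvexPoly(H,cv2.convexHull(np.c_[xs,ys].astype(np.int32)),1)
    f=lambda v:-float((hullmask(pts(v))&H).sum())/((hullmask(pts(v))|H).sum())
    r=minimize(f,g[:3],method='Nelder-Mead',options=dict(initial_simplex=np.array(g[:3])+np.array([[0,0,0],[.01,0,0],[0,.01,0],[0,0,.05]])))
    return r.x,r.fun
E
python3 - <<'E'
from m import *
T=shot('top');S=shot('side')
print('tgt',fitbase(T,[.54,.19,0.0,1]),fitbase(S,[.54,.19,0.0,1]))
print('src',fitbase(T,[.55,-.14,0.0,-1]),fitbase(S,[.55,-.14,0.0,-1]))
def tri(a,ua,b,ub):
    o1,d1=ray(a,ua);o2,d2=ray(b,ub);M=np.c_[d1,-d2];t=np.linalg.lstsq(M,o2-o1,rcond=None)[0]
    P,Q=o1+d1*t[0],o2+d2*t[1];return (P+Q)/2,np.linalg.norm(P-Q)
def greens(p):
    hsv=cv2.cvtColor(p['pixels'],cv2.COLOR_RGB2HSV);m=cv2.inRange(hsv,(45,90,40),(80,255,255))
    n,l,st,c=cv2.connectedComponentsWithStats(cv2.morphologyEx(m,cv2.MORPH_CLOSE,np.ones((2,2))));o=[]
    for k in range(1,n):
        if st[k,4]>60:
            h=cv2.convexHull(np.argwhere(l==k)[:,::-1].astype(np.float32));mm=cv2.moments(h);o.append((mm['m10']/mm['m00'],mm['m01']/mm['m00'],cv2.contourArea(h)))
    return o
g,s=greens(T),greens(S);print(np.round(g,1).tolist(),np.round(s,1).tolist())
g.sort(key=lambda a:-a[1]);s.sort(key=lambda a:a[0])
for a,b in zip(g,s):print('card green centre',*tri(T,a[:2],S,b[:2]))
for t in('reel','spindle'):
    a=models.cut_out(T,t)[0];ys,xs=np.nonzero(a['pixels']);print(t,xs.mean(),ys.mean(),len(xs),atz(T,(xs.mean(),ys.mean()),.05 if t=='reel' else .008))
# lamp/monitor black thing in top
E
```

```text
tgt (array([0.536 , 0.1863, 0.0293]), np.float64(-0.9041155370964697)) (array([0.5338, 0.1858, 0.0251]), np.float64(-0.9406332064559912))
src (array([ 0.5614, -0.1467,  0.0551]), np.float64(-0.9151990960804177)) (array([ 0.5694, -0.1565, -0.0346]), np.float64(-0.7482677474179631))
[[310.0, 143.4, 192.5], [313.0, 170.9, 220.0], [316.0, 196.9, 223.5], [319.3, 226.1, 229.0]] [[335.7, 220.8, 478.5], [311.4, 230.4, 517.5], [288.4, 238.8, 528.0], [263.1, 248.7, 556.5]]
card green centre [ 0.4409 -0.1664  0.0712] 0.0012216451701668385
card green centre [ 0.5223 -0.1614  0.0713] 0.0014832432004570583
card green centre [ 0.5973 -0.1573  0.0695] 0.0020676913916531877
card green centre [ 0.6777 -0.1524  0.0709] 0.003293458267062744
reel 252.38064516129032 214.97096774193548 310 [0.4778 0.0166 0.05  ]
spindle 241.0046403712297 170.47331786542924 431 [0.6159 0.0463 0.008 ]
```

>>> {"op": "drive_tool", "data": {"angular": [[0,0,-0.0757],[0,0,-0.0757],[0,0,-0.0757],[0,0,0],[0,0,0],[0,0,0],[0,0,0],[0,0,0],[0,0,0],[0,0,0],[0,0,0],[0,0,0],[0,0,0],[0,0,0],[0,0,0],[0,0,0],[0,0,0],[0,0,0],[0,0,0],[0,0,0]], "delta_pos": [[0,0,-1],[0,0,-1],[0,0,-1],[-2.3,-2.84,-0.4],[-2.3,-2.84,-0.4],[-2.3,-2.84,-0.4],[-2.3,-2.84,-0.4],[-2.3,-2.84,-0.4],[-2.3,-2.84,-0.4],[-2.3,-2.84,-0.4],[-2.3,-2.84,-0.4],[-2.3,-2.84,-0.4],[-2.3,-2.84,-0.4],[-2.3,-2.84,-0.4],[-2.3,-2.84,-0.4],[-2.3,-2.84,-0.4],[-2.3,-2.84,-0.4],[-2.3,-2.84,-0.4],[-2.3,-2.84,-0.4],[-2.3,-2.84,-0.4]], "gripper": [8.7,8.7,8.7,8.7,8.7,8.7,8.7,8.7,8.7,8.7,8.7,8.7,8.7,8.7,8.7,8.7,8.7,8.7,8.7,8.7], "squeeze": 20}}

```text
time_s: 3.1
tool_pos: [0.5381, 0.1494, 0.335]
tool_rot: [180.0, 0.0, -180.0]
force: [0.0, 1.0, -0.8]
grip_width: 0.0868
grasp_force: 0.0
```

```bash
python3 - <<'E'
from m import *
o=telemetry.get_obs();print({k:o[k] for k in('time_s','tool_pos','tool_rot','qpos')})
W=shot('wrist','w1.png');R=Ro.from_euler('xyz',o['tool_rot'],degrees=True).as_matrix()
print(W['origin'],W['orientation'],W['mtx'],R.T@(W['origin']-o['tool_pos']),R.T@Rc(W))
im=cv2.cvtColor(W['pixels'],cv2.COLOR_RGB2BGR)
# overlay rest model, seat 40 mm in front
y=.0272;Rz=Ro.from_euler('z',y).as_matrix();t=np.array([.535,.186,0])
P=lambda q:tuple(np.round(proj(W,Rz@np.array(q)+t)).astype(int).tolist())
for i in range(4):
    x=-.1155+.077*i
    for sx in(-.025,.025):
        cv2.line(im,P([x+sx,.040-.0016,.036-.0011]),P([x+sx,.040-.0016-.072*.574,.036-.001+.072*.819]),(0,0,255),1)
c=[(-.156,-.034),(.156,-.034),(.156,.056),(-.156,.056)]
for a,b in zip(c,c[1:]+c[:1]):cv2.line(im,P([*a,.01]),P([*b,.01]),(255,0,0),1)
cv2.imwrite('pics/w1o.png',cv2.resize(im,(800,600)))
E
```

```text
{'time_s': 3.1, 'tool_pos': array([0.5381, 0.1494, 0.335 ]), 'tool_rot': array([ 179.9715,    0.0357, -179.9724]), 'qpos': array([-39.095 ,   5.2726,  22.6688,  88.0376,  -2.0495,  87.0546,
        73.619 ])}
[0.466  0.149  0.4831] [164.7678   0.0497  90.0412] [[280.1086   0.     259.8026]
 [  0.     280.1086 192.7969]
 [  0.       0.       1.    ]] [ 0.072  -0.0003 -0.1481] [[ 0.0002 -0.965  -0.2621]
 [ 1.      0.0006 -0.0013]
 [ 0.0014 -0.2621  0.965 ]]
```

View pics/w1o.png

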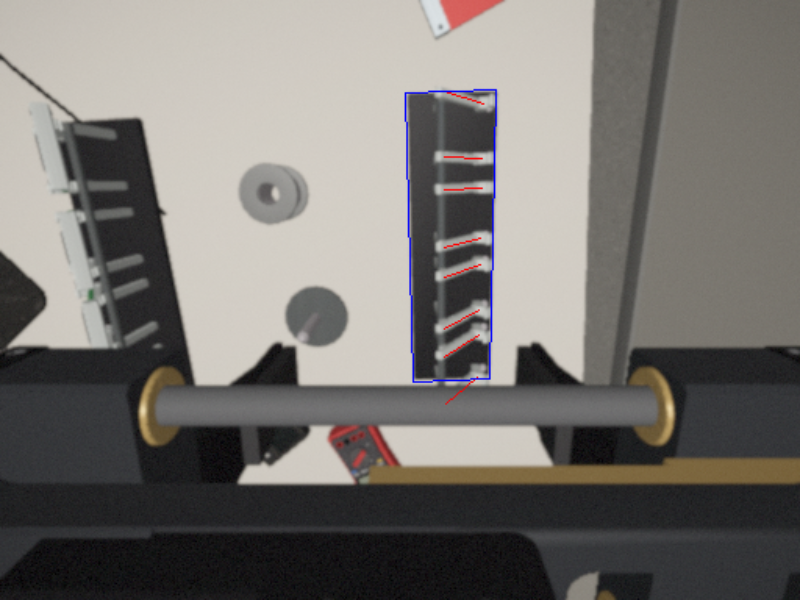

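The wrist view shows the target base outline matching at (405–495, 90–380) and the rails on the red model lines. The reel is at (270,193), the spindle at (316,316), and there is a wall at the right beyond x≈590.

```bash
cat >> m.py <<'E'
def blob(p,t,near):
    """mask of target closest to projected near point"""
    c=[d for d in models.cut_out(p,t)]
    d=min(c,key=lambda d:np.linalg.norm(np.array(d['centre'])-proj(p,near)));return d['pixels'].astype(np.uint8)
def fitcyl(p,mask,g,parts):
    """fit x,y of upright stack of discs (r,z0,z1) to mask by IoU"""
    a=np.linspace(0,2*np.pi,40); M=cv2.resize(mask,(2048,1536),interpolation=cv2.INTER_LINEAR)
    def f(v):
        m=np.zeros((1536,2048),np.uint8)
        for r,z0,z1 in parts: m|=hullmask([proj(p,[v[0]+r*np.cos(t),v[1]+r*np.sin(t),z]) for t in a for z in(z0,z1)])
        return -float((m&M).sum())/(m|M).sum()
    r=minimize(f,g,method='Nelder-Mead',options=dict(initial_simplex=np.array(g)+np.array([[0,0],[.01,0],[0,.01]])));return r.x,r.fun
REEL=[(.029,0,.005),(.022,0,.05),(.029,.045,.05)];SP=[(.036,0,.008)]
E
python3 - <<'E'
from m import *
for n in('wrist','top','side'):
    p=shot(n)
    for t,g,q in(('reel',(.478,.0166),REEL),('spindle',(.616,.046),SP)):
        try: print(n,t,fitcyl(p,blob(p,t,[*g,.02]),g,q))
        except Exception as e: print(n,t,e)
E
```

```text
wrist reel (array([0.4768, 0.0156]), np.float64(-0.9191949926106233))
wrist spindle min() iterable argument is empty
top reel (array([0.4771, 0.0162]), np.float64(-0.7764644533286981))
top spindle (array([0.615 , 0.0447]), np.float64(-0.7178696002146499))
side reel (array([0.4773, 0.0108]), np.float64(-0.866877971473851))
side spindle (array([0.6129, 0.0426]), np.float64(-0.9288101604278075))
```

>>> {"op": "drive_tool", "data": {"angular": [[0,0,0],[0,0,0],[0,0,0],[0,0,0],[0,0,0],[0,0,0],[0,0,0],[0,0,0],[0,0,0]], "delta_pos": [[0.8,-1.7,2.2],[0.8,-1.7,2.2],[0.8,-1.7,2.2],[0.8,-1.7,2.2],[0.8,-1.7,2.2],[0.8,-1.7,2.2],[0.8,-1.7,2.2],[0.5,-1.5,2.1],[0,0,0]], "gripper": [8.7,8.7,8.7,8.7,8.7,8.7,8.7,8.7,8.7]}}

```text
time_s: 4.5
tool_pos: [0.4737, 0.0149, 0.1572]
tool_rot: [-179.9, -0.3, 179.9]
force: [0.4, -0.0, -0.9]
grip_width: 0.0867
grasp_force: 0.0
```

```bash
python3 - <<'E'
from m import *
p=shot('wrist','w2.png');o=telemetry.get_obs();print(o['tool_pos'],o['tool_rot'],o['qpos'])
for n in('wrist','side'):
    p=shot(n)
    for t,g,q in(('reel',(.478,.0166),REEL),('spindle',(.616,.046),SP)):
        try: print(n,t,fitcyl(p,blob(p,t,[*g,.02]),g,q))
        except Exception as e: print(n,t,e)
E
```

```text
[0.4754 0.0166 0.159 ] [179.9954  -0.1141 179.9583] [-32.8709  -0.3567  27.8125 113.6957   0.1651  66.7331  84.8339]
wrist reel (array([0.4758, 0.015 ]), np.float64(-0.9357931666866005))
wrist spindle (array([0.6141, 0.0456]), np.float64(-0.5254224798585184))
side reel (array([0.4751, 0.0115]), np.float64(-0.6330404217926187))
side spindle (array([0.6138, 0.0439]), np.float64(-0.9215860597439545))
```

View pics/w2.png

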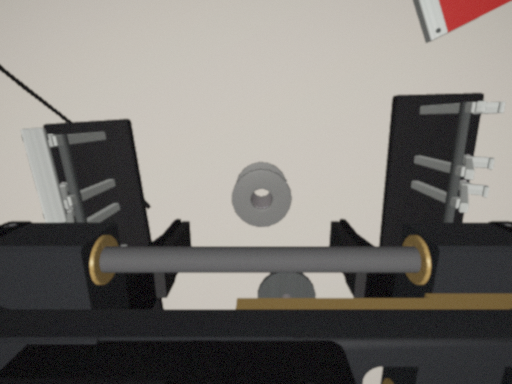

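The wrist view shows the reel at (262,198) between the fingers, nothing in the way.

>>> {"op": "drive_tool", "data": {"angular": [[0,0,0],[0,0,0],[0,0,0],[0,0,0],[0,0,0],[0,0,0],[0,0,0],[0,0,0],[0,0,0],[0,0,0],[0,0,0],[0,0,0],[0,0,0],[0,0,0]], "delta_pos": [[0,0,2.5],[0,0,2.5],[0,0,2.5],[0,-0.1,2.4],[0,0,2],[0,0,0],[0,0,0],[0,0,0],[0,0,0],[0,0,0],[0,0,0],[0,0,-2],[0,0,-3],[0,0,-3]], "gripper": [8.7,8.7,8.7,8.7,8.7,8.7,5,5,5,5,5,5,5,5], "squeeze": 20}}

```text
time_s: 6.25
tool_pos: [0.4755, 0.0154, 0.1209]
tool_rot: [-180.0, -0.1, -180.0]
force: [-0.3, 0.2, -2.7]
grip_width: 0.0565
grasp_force: 20.0
```

```bash
python3 - <<'E'
from m import *
o=telemetry.get_obs();print(o['tool_pos'],o['tool_rot'],o['grip_width'],o['grasp_force'])
p=shot('wrist','w3.png')
d=models.cut_out(p,'reel');print([(x['centre'],x['p']) for x in d])
z=o['tool_pos'][2]-.041
q=[(r,a+z,b+z) for r,a,b in REEL]
print(z,fitcyl(p,blob(p,'reel',[*o['tool_pos'][:2],z+.03]),o['tool_pos'][:2],q))
E
```

```text
[0.4755 0.0154 0.1209] [-179.9694   -0.1003 -179.995 ] 0.05652481505771059 19.99978184059728
[([257.3, 230.8], 0.58)]
0.07991537163042378 (array([0.4749, 0.0144]), np.float64(-0.6833922907230221))
```

View pics/w3.png

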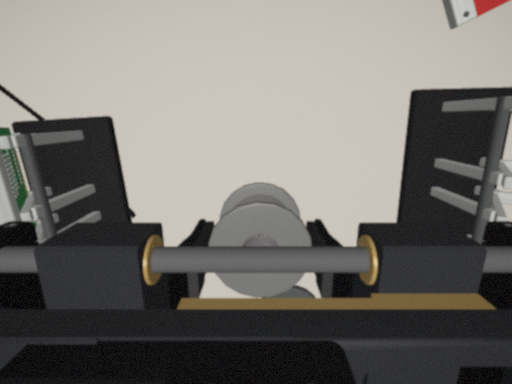

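>>> {"op": "drive_tool", "data": {"angular": [[0,0,0],[0,0,0],[0,0,0],[0,0,0],[0,0,0],[0,0,0],[0,0,0],[0,0,0],[0,0,0]], "delta_pos": [[0,0,-2],[0,0,-2],[-2.5,0.5,0],[-2.5,0.5,0],[-2.5,0.5,0],[-2.5,0.5,0],[-2.5,0.5,0],[-1.35,0.4,0],[0,0,0]], "gripper": [5,5,5,5,5,5,5,5,5]}}

```text
time_s: 7.3
tool_pos: [0.6151, 0.0454, 0.1579]
tool_rot: [-179.9, -0.2, -179.9]
force: [0.1, 1.1, -2.9]
grip_width: 0.0569
grasp_force: 20.0
```

```bash
python3 - <<'E'
from m import *
o=telemetry.get_obs();print(o['tool_pos'],o['tool_rot'],o['grip_width'],o['grasp_force'])
z=o['tool_pos'][2]-.041;q=[(r,a+z,b+z) for r,a,b in REEL]
for n in('side','top'):
    p=shot(n,n+'4.png');
    im=cv2.cvtColor(p['pixels'],cv2.COLOR_RGB2BGR);im=cv2.resize(im,None,fx=4,fy=4,interpolation=cv2.INTER_CUBIC)
    def circ(x,y,r,z,c):
        P=[proj(p,[x+r*np.cos(t),y+r*np.sin(t),z])*4+1.5 for t in np.linspace(0,6.283,40)];cv2.polylines(im,[np.array(P).astype(np.int32)],True,c,1)
    circ(.614,.0445,.036,.008,(0,0,255));circ(.614,.0445,.006,.078,(0,255,255))
    x,y=o['tool_pos'][:2]
    circ(x,y,.029,z+.05,(255,0,0));circ(x,y,.029,z,(255,0,0));circ(x,y,.01,z+.05,(0,255,0))
    u,v=(proj(p,[x,y,.06])*4).astype(int);cv2.imwrite(f'pics/{n}4o.png',im[v-200:v+200,u-250:u+250])
a=[cv2.imread(f'pics/{n}4o.png') for n in('side','top')];cv2.imwrite('pics/4o.png',cv2.resize(np.vstack(a),(500,600) if 0 else (480,600)))
E
```

```text
[0.6151 0.0454 0.1579] [-179.9212   -0.1662 -179.926 ] 0.05693996309808008 20.000737294612918
```

View pics/4o.png

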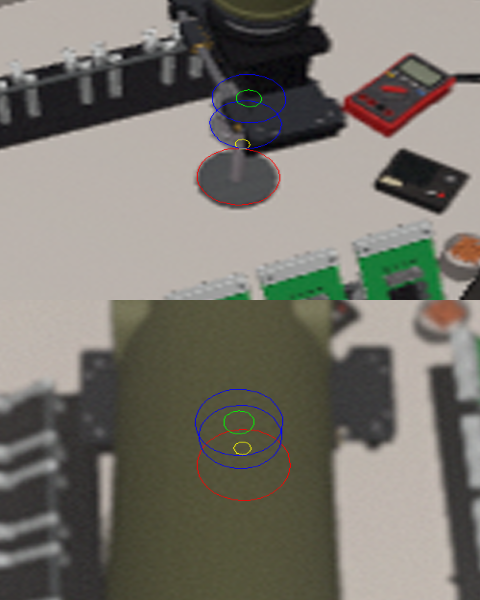

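```bash
python3 - <<'E'
from m import *
p=shot('wrist','w5.png')
d=models.cut_out(p,'reel');print([(x['centre'],x['p'],x['pixels'].sum()) for x in d])
a=cv2.imread('pics/side4.png')[90:290,190:400];b=cv2.imread('pics/w5.png')
cv2.imwrite('pics/5.png',np.hstack([cv2.resize(a,(400,381),interpolation=cv2.INTER_CUBIC),cv2.resize(b,(400,381))]))
E
```

```text
[([257.8, 232.0], 0.83, np.int64(6506)), ([413.6, 103.7], 0.69, np.int64(21166))]
```

View pics/5.png

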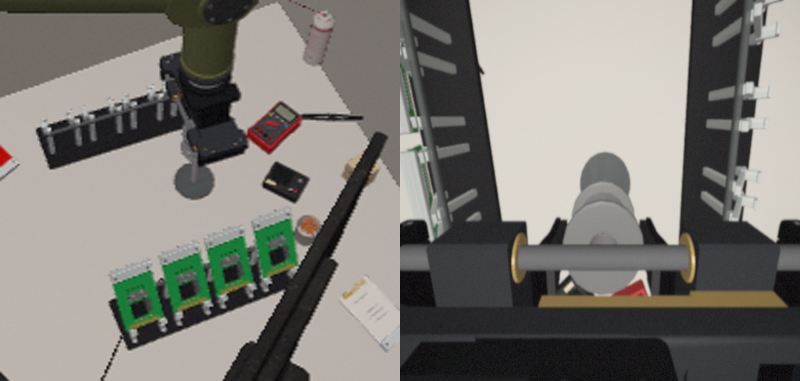

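```bash
python3 - <<'E'
from m import *
o=telemetry.get_obs();print(o['tool_pos'],o['tool_rot'])
p=shot('wrist');g=cv2.cvtColor(p['pixels'],cv2.COLOR_RGB2GRAY).astype(int)
for x,y in((.614,.0445),):
    P=np.array([proj(p,[x+.036*np.cos(t),y+.036*np.sin(t),.008]) for t in np.linspace(0,6.283,200)]);print(P.min(0),P.max(0))
print('col262',g[140:185,262].tolist());
for r in(165,172,180): print(r,g[r,220:305].tolist())
print('reel disc',np.round([proj(p,[o['tool_pos'][0]+a,o['tool_pos'][1]+b,o['tool_pos'][2]+.009]) for a,b in((-.029,0),(0,-.029),(0,.029))],1).tolist())
for r in(215,230,240): print(r,g[r,200:320].tolist())
E
```

```text
[0.6135 0.0442 0.1596] [-179.9863   -0.1247  179.9888]
[228.0962 152.4526] [293.5399 216.131 ]
col262 [217, 217, 216, 215, 216, 216, 217, 217, 216, 216, 215, 209, 176, 131, 113, 112, 113, 113, 113, 111, 109, 113, 111, 112, 108, 112, 113, 110, 110, 109, 112, 110, 110, 109, 109, 109, 105, 107, 108, 110, 117, 121, 121, 130, 152]
165 [216, 217, 217, 216, 216, 217, 218, 217, 217, 218, 218, 217, 216, 216, 215, 210, 192, 155, 124, 111, 109, 112, 111, 112, 111, 110, 112, 113, 110, 110, 114, 111, 110, 107, 107, 108, 107, 109, 111, 108, 111, 112, 112, 111, 110, 111, 111, 110, 109, 109, 110, 109, 112, 110, 109, 109, 107, 108, 110, 108, 111, 110, 106, 106, 108, 110, 114, 140, 175, 205, 214, 217, 216, 216, 217, 216, 217, 216, 217, 217, 216, 217, 217, 216, 218]
172 [216, 217, 215, 216, 217, 217, 218, 216, 216, 216, 216, 210, 184, 145, 114, 108, 109, 109, 108, 106, 106, 109, 107, 112, 110, 111, 109, 113, 112, 107, 109, 112, 112, 110, 106, 108, 107, 109, 107, 109, 107, 109, 110, 112, 110, 108, 111, 110, 107, 108, 108, 110, 106, 109, 106, 108, 105, 104, 109, 107, 108, 107, 107, 106, 107, 105, 108, 10
[... 1646 characters left out ...]
8, 141, 139, 140, 140, 142, 141, 141, 141, 140, 136, 133, 117, 86, 53, 34, 33, 23, 34, 34, 38, 35, 40, 32, 28, 17]
240 [37, 37, 35, 37, 33, 34, 27, 33, 59, 96, 125, 138, 139, 140, 145, 141, 139, 141, 140, 139, 141, 138, 141, 143, 138, 139, 141, 143, 141, 140, 140, 139, 139, 139, 140, 139, 139, 141, 139, 139, 138, 139, 139, 138, 135, 128, 114, 113, 112, 110, 117, 114, 116, 119, 121, 123, 124, 126, 123, 125, 126, 128, 127, 127, 126, 127, 127, 127, 128, 126, 124, 125, 125, 126, 129, 133, 137, 138, 137, 138, 140, 140, 140, 137, 140, 141, 140, 140, 137, 139, 140, 139, 137, 138, 140, 140, 138, 139, 139, 141, 140, 138, 142, 139, 138, 138, 139, 139, 139, 134, 111, 73, 42, 32, 30, 34, 34, 31, 37, 34]
```

The wrist half of the picture shows the reel at (604,240) held upright with the spindle base arc behind it. The reel is about 2 mm short in y.

>>> {"op": "drive_tool", "data": {"angular": [[0,0,0],[0,0,0],[0,0,0],[0,0,0],[0,0,0],[0,0,0],[0,0,0],[0,0,0]], "delta_pos": [[0,0.18,0],[0,0,1.5],[0,0,1.5],[0,0,0.6],[0,0,0.6],[0,0,0.6],[0,0,0.6],[0,0,0]], "gripper": [5,5,5,5,5,5,5,5]}}

```text
time_s: 8.35
tool_pos: [0.6143, 0.0465, 0.1056]
tool_rot: [-180.0, -0.1, -180.0]
force: [0.3, 0.3, -1.9]
grip_width: 0.0567
grasp_force: 20.0
```

>>> {"op": "drive_tool", "data": {"angular": [[0,0,0],[0,0,0],[0,0,0],[0,0,0],[0,0,0],[0,0,0],[0,0,0],[0,0,0]], "delta_pos": [[0,0,1],[0,0,1],[0,0,1],[0,0,1],[0,0,0.8],[0,0,0.5],[0,0,0.3],[0,0,0]], "gripper": [5,5,5,5,5,5,5,5]}}

```text
time_s: 9.15
tool_pos: [0.6147, 0.0465, 0.0502]
tool_rot: [-180.0, -0.0, -180.0]
force: [-0.3, -0.6, -3.3]
grip_width: 0.0572
grasp_force: 20.0
```

>>> {"op": "drive_tool", "data": {"angular": [[0,0,0],[0,0,0],[0,0,0],[0,0,0],[0,0,0],[0,0,0],[0,0,0],[0,0,0],[0,0,0],[0,0,0],[0,0,0],[0,0,0]], "delta_pos": [[0,0,0],[0,0,0],[0,0,0],[0,0,0],[0,0,-1],[0,0,-2],[0,0,-3],[0,0,-4],[0,0,-4],[0,0,-4],[0,0,-4],[0,0,0]], "gripper": [8,8,8,8,8,8,8,8,8,8,8,8]}}

```text
time_s: 10.35
tool_pos: [0.6179, 0.0461, 0.2784]
tool_rot: [179.9, 0.7, 180.0]
force: [0.0, -0.1, -0.5]
grip_width: 0.0797
grasp_force: 0.0
```

```bash
python3 - <<'E'
from m import *
o=telemetry.get_obs();print(o['tool_pos'],o['tool_rot'])
q=[(r,a+.008,b+.008) for r,a,b in REEL]+SP
for n in('side','wrist'):
    p=shot(n,n+'6.png');
    c=models.cut_out(p,'reel');print(n,[(d['centre'],round(d['p'],2),d['pixels'].sum()) for d in c], proj(p,[.6145,.0465,.058]))
    try:print(fitcyl(p,blob(p,'reel',[.6145,.0465,.05]),(.614,.046),q[:3]))
    except Exception as e:print(e)
E
```

```text
[0.6179 0.0461 0.2784] [179.8627   0.6875 179.9926]
side [([289.2, 181.3], 0.78, np.int64(330))] [292.6406 175.5775]
(array([0.613 , 0.0438]), np.float64(-0.8920812894183602))
wrist [([256.6, 171.7], 0.92, np.int64(1433)), ([100.1, 164.6], 0.33, np.int64(1091))] [260.3973 173.5477]
(array([0.6151, 0.045 ]), np.float64(-0.8593472258991718))
```

```bash
cat > plan.py <<'E'
from m import *
SRC=dict(a=.057,s=1); TGT=dict(a=.0272,s=-1)
def cardR(a,s,t=35):
    t=np.radians(t)*s
    y=np.array([0,np.sin(t),np.cos(t)]); x=np.array([1.,0,0]); R=np.c_[x,y,np.cross(x,y)]
    return Ro.from_euler('z',a).as_matrix()@R
def toolR(Rcard): return np.c_[-Rcard[:,0],-Rcard[:,2],-Rcard[:,1]]
def rows(o,P,R,n,nrot=None,start=None):
    """even translation over n rows, rotation over the first nrot; prints tool-frame rows"""
    p0=np.array(o['tool_pos']);R0=Ro.from_euler('xyz',o['tool_rot'],degrees=True).as_matrix()
    rv=Ro.from_matrix(R0.T@R).as_rotvec(); nrot=nrot or max(1,int(np.ceil(np.linalg.norm(rv)/.14)))
    print('rot',rv.round(4),'x',nrot,'rows of',(rv/nrot).round(4),' total tool-frame shift(final axes) cm',(R.T@(P-p0)*100).round(2),'start axes',(R0.T@(P-p0)*100).round(2))
def tgtseat(i,off=.040):
    return np.array([.535,.186,.036])+Ro.from_euler('z',TGT['a']).as_matrix()@[-.1155+.077*i,off,0]
G=[(.4409,-.1664),(.5223,-.1614),(.5973,-.1573),(.6777,-.1524)]
def srcfoot(i):
    Rc_=cardR(**SRC); return np.array([*G[i],.036+.047*np.cos(np.radians(35))])-.047*Rc_[:,1]
E
python3 - <<'E'
from plan import *
o=telemetry.get_obs();R=cardR(**SRC)
for i in range(4): print(i,srcfoot(i),srcfoot(i)+.099*R[:,1],tgtseat(i))
P=srcfoot(2)+(.099+.10)*R[:,1];print(P);rows(o,P,toolR(R),10)
E
```

```text
0 [ 0.4424 -0.1933  0.036 ] [ 0.4392 -0.1366  0.1171] [0.4185 0.2228 0.036 ]
1 [ 0.5238 -0.1883  0.036 ] [ 0.5206 -0.1316  0.1171] [0.4954 0.2249 0.036 ]
2 [ 0.5988 -0.1842  0.036 ] [ 0.5956 -0.1275  0.1171] [0.5724 0.227  0.036 ]
3 [ 0.6792 -0.1793  0.036 ] [ 0.676  -0.1226  0.1171] [0.6494 0.2291 0.036 ]
[ 0.5923 -0.0703  0.199 ]
rot [ 0.6103 -0.0199 -0.054 ] x 5 rows of [ 0.1221 -0.004  -0.0108]  total tool-frame shift(final axes) cm [ 2.83 -5.44 12.35] start axes [  2.15 -11.68   7.01]
```

>>> {"op": "drive_tool", "data": {"angular": [[0.122,-0.004,-0.011],[0.122,-0.004,-0.011],[0.122,-0.004,-0.011],[0.122,-0.004,-0.011],[0.122,-0.004,-0.011],[0,0,0],[0,0,0],[0,0,0],[0,0,0],[0,0,0],[0,0,0]], "delta_pos": [[0,0,0],[0,0,0],[0,0,0],[0,0,0],[0,0,0],[0.57,-1.09,2.47],[0.57,-1.09,2.47],[0.57,-1.09,2.47],[0.57,-1.09,2.47],[0.57,-1.09,2.47],[0,0,0]], "gripper": [4,4,4,4,4,4,4,4,4,4,4]}}

```text
time_s: 11.75
tool_pos: [0.59, -0.075, 0.1981]
tool_rot: [-144.9, -0.2, -177.1]
force: [-1.1, -0.2, 0.4]
grip_width: 0.0401
grasp_force: 0.0
```

```bash
cat >> plan.py <<'E'
def showcards(p,fn,feet,R,extra=None,crop=None):
    im=cv2.resize(cv2.cvtColor(p['pixels'],cv2.COLOR_RGB2BGR),(800,600),interpolation=cv2.INTER_CUBIC)
    for f in feet:
        for z in(.006,-.006):
            q=[proj(p,f+R@np.array([x,y,z]))*1.5625+.28 for x,y in((-.032,.094),(.032,.094),(.032,.11),(-.032,.11))]
            cv2.polylines(im,[np.round(q).astype(np.int32)],True,(0,0,255) if z>0 else (255,0,0),1)
        q=[proj(p,f+R@np.array([x,y,.002]))*1.5625+.28 for x,y in((-.032,0),(.032,0),(.032,.094),(-.032,.094))]
        cv2.polylines(im,[np.round(q).astype(np.int32)],True,(0,255,255),1)
    cv2.imwrite('pics/'+fn,im)
E
python3 - <<'E'
from plan import *
o=telemetry.get_obs();print(o['tool_pos'],o['tool_rot'],o['qpos'])
R=cardR(**SRC);p=shot('wrist','w7.png');showcards(p,'w7o.png',[srcfoot(i) for i in range(4)],R)
rows(o,srcfoot(2)+.099*R[:,1],toolR(R),5)
E
```

```text
[ 0.59   -0.075   0.1981] [-144.89     -0.1851 -177.0522] [-42.3892  17.3305  32.4535  99.6999  26.8021  72.8415  72.6014]
rot [-0.0019 -0.0058 -0.0027] x 1 rows of [-0.0019 -0.0058 -0.0027]  total tool-frame shift(final axes) cm [-0.26  0.33  9.66] start axes [-0.32  0.35  9.66]
```

View pics/w7o.png

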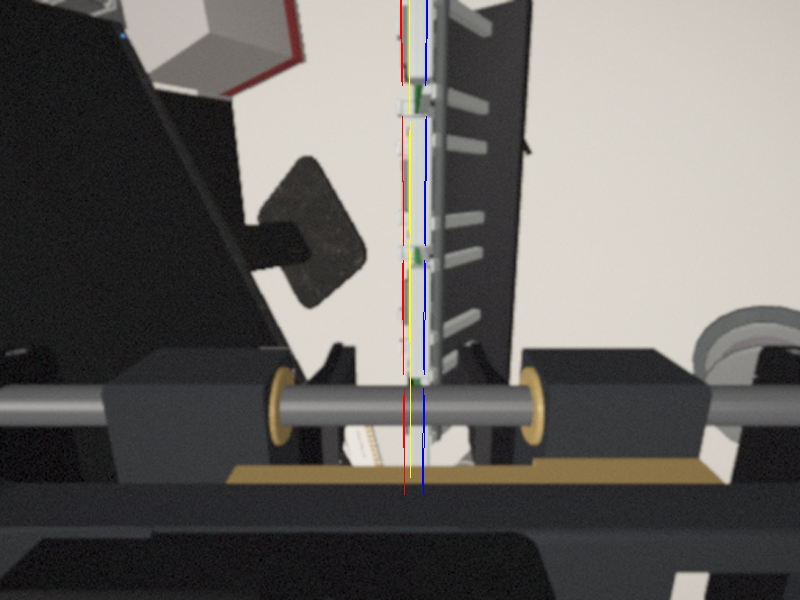

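The wrist view shows the bars in line with the model (column ≈418, model about 5 px too far left). The reel is at the right, and the monitor's black edge is at the left. I'm checking the monitor's clearance.

```bash
python3 - <<'E'
from plan import *
T=shot('top');S=shot('side')
def tri(a,ua,b,ub):
    o1,d1=ray(a,ua);o2,d2=ray(b,ub);M=np.c_[d1,-d2];t=np.linalg.lstsq(M,o2-o1,rcond=None)[0]
    P,Q=o1+d1*t[0],o2+d2*t[1];return (P+Q)/2,np.linalg.norm(P-Q)
print(tri(T,(320.8,114.6),S,(389.7,160.3)))
W=shot('wrist')
for v in((120,40),(300,370)):
    for z in(.1,.2,.3,.4): print(v,z,atz(W,np.array(v)/1.5625,z))
E
```

```text
(array([ 0.7248, -0.1436,  0.3389]), np.float64(0.126899224804778))
(120, 40) 0.1 [ 0.4175 -0.4756  0.1   ]
(120, 40) 0.2 [ 0.4621 -0.256   0.2   ]
(120, 40) 0.3 [ 0.5067 -0.0364  0.3   ]
(120, 40) 0.4 [0.5513 0.1832 0.4   ]
(300, 370) 0.1 [ 0.6805 -0.2415  0.1   ]
(300, 370) 0.2 [ 0.6063 -0.1276  0.2   ]
(300, 370) 0.3 [ 0.5322 -0.0137  0.3   ]
(300, 370) 0.4 [0.458  0.1002 0.4   ]
```

```bash
python3 - <<'E'
from plan import *
T=shot('top');S=shot('side');W=shot('wrist')
L={'T':(T,(320.8,114.6),(413,212.7)),'W':(W,(76.8,25.6),(192,236.8)),'S1':(S,(319,285),(388,160)),'S2':(S,(346,285),(393,163))}
def plane(l):
    p,a,b=l;o,d1=ray(p,a);_,d2=ray(p,b);n=np.cross(d1,d2);n/=np.linalg.norm(n);return n,n@o
for a,b in(('T','W'),('T','S1'),('T','S2'),('W','S1')):
    n1,c1=plane(L[a]);n2,c2=plane(L[b]);d=np.cross(n1,n2)
    out=[np.linalg.solve([n1,n2,[1,0,0]],[c1,c2,x]).round(3)[1:].tolist() for x in(.5,.6,.7)];print(a,b,'angle',np.degrees(np.arcsin(np.linalg.norm(d))).round(1),'y,z at x=.5,.6,.7',out)
E
```

```text
T W angle 30.8 y,z at x=.5,.6,.7 [[-0.385, 0.11], [-0.303, 0.106], [-0.222, 0.102]]
T S1 angle 25.6 y,z at x=.5,.6,.7 [[-0.374, 0.131], [-0.288, 0.133], [-0.203, 0.136]]
T S2 angle 21.4 y,z at x=.5,.6,.7 [[-0.49, -0.084], [-0.383, -0.04], [-0.275, 0.005]]
W S1 angle 56.3 y,z at x=.5,.6,.7 [[-0.373, 0.117], [-0.287, 0.115], [-0.202, 0.113]]
```

>>> {"op": "drive_tool", "data": {"angular": [[0,-0.006,-0.003],[0,0,0],[0,0,0],[0,0,0],[0,0,0],[0,0,0],[0,0,0]], "delta_pos": [[-0.3,0.5,0],[0,0,2.5],[0,0,2.5],[0,0,2],[0,0,1.5],[0,0,1.1],[0,0,0]], "gripper": [4,4,4,4,4,4,4]}}

```text
time_s: 12.8
tool_pos: [0.5992, -0.1216, 0.1179]
tool_rot: [-145.0, 0.2, -176.4]
force: [1.0, 0.5, 0.1]
grip_width: 0.0399
grasp_force: 0.0
```

```bash
python3 - <<'E'
from plan import *
o=telemetry.get_obs();print(o['tool_pos'],o['tool_rot'],o['force'])
R=cardR(**SRC);p=shot('wrist');showcards(p,'w8.png',[srcfoot(i)-.002*R[:,2] for i in range(4)],R)
rows(o,srcfoot(2)+.099*R[:,1]-.002*R[:,2],toolR(R),5)
E
```

```text
[ 0.5992 -0.1216  0.1179] [-144.994     0.2149 -176.3978] [0.9557 0.5422 0.0918]
rot [-0.0001  0.0064  0.0027] x 1 rows of [-0.0001  0.0064  0.0027]  total tool-frame shift(final axes) cm [ 0.4  -0.22  0.39] start axes [ 0.4  -0.22  0.39]
```

View pics/w8.png

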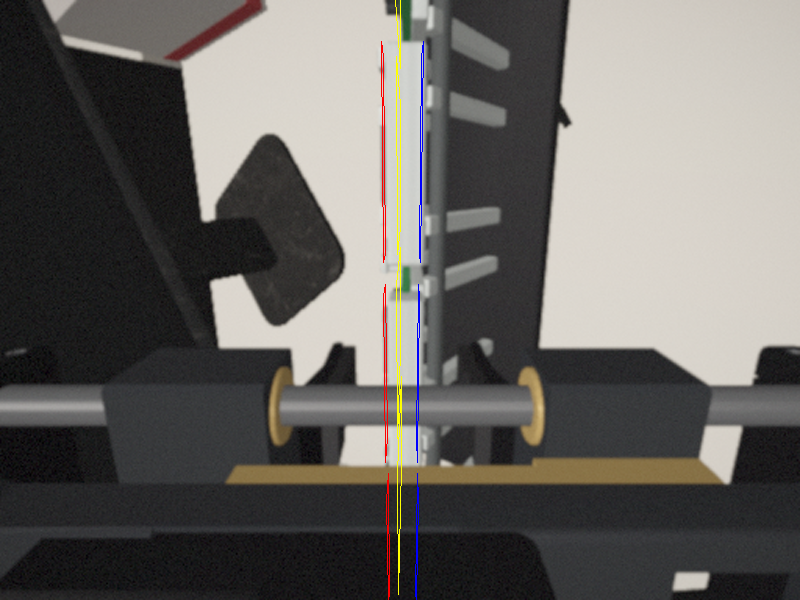

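The bar sits midway between the fingers (columns 388–424, fingers 345/470). Going 4 mm deeper and closing.

>>> {"op": "drive_tool", "data": {"angular": [[0,0.006,0.003],[0,0,0],[0,0,0],[0,0,0],[0,0,0],[0,0,0],[0,0,0],[0,0,0],[0,0,0],[0,0,0]], "delta_pos": [[0.1,0,0.4],[0,0,0],[0,0,0],[0,0,0],[0,0,0],[0,0,0],[0,0,-1],[0,0,-2],[0,0,-3],[0,0,0]], "gripper": [4,0.8,0.8,0.8,0.8,0.8,0.8,0.8,0.8,0.8], "squeeze": 25}}

```text
time_s: 13.85
tool_pos: [0.5994, -0.086, 0.1679]
tool_rot: [-145.1, 0.4, -176.5]
force: [1.1, -1.2, -0.1]
grip_width: 0.0117
grasp_force: 25.1
```

```bash
python3 - <<'E'
from plan import *
o=telemetry.get_obs();print(o['tool_pos'],o['tool_rot'])
R=cardR(**TGT);S=tgtseat(2)
P=S+.099*R[:,1]-.004*R[:,2]; print('final',P); pre=P+.08*R[:,1];print('pre',pre)
rows(o,pre,toolR(R),10)
# after rise to z .27 with present axes
E
```

```text
[ 0.5994 -0.086   0.1679] [-145.1439    0.4391 -176.4525]
final [0.5739 0.1735 0.1194]
pre [0.5751 0.1277 0.1849]
rot [-1.219   0.0081  0.037 ] x 9 rows of [-0.1354  0.0009  0.0041]  total tool-frame shift(final axes) cm [ 1.85 18.53 10.89] start axes [  1.09  16.64 -13.68]
```

>>> {"op": "drive_tool", "data": {"angular": [[0,0,0],[0,0,0],[0,0,0],[0,0,0],[-0.122,0.0008,0.0037],[-0.122,0.0008,0.0037],[-0.122,0.0008,0.0037],[-0.122,0.0008,0.0037],[-0.122,0.0008,0.0037],[-0.122,0.0008,0.0037],[-0.122,0.0008,0.0037],[-0.122,0.0008,0.0037],[-0.122,0.0008,0.0037],[-0.122,0.0008,0.0037],[0,0,0]], "delta_pos": [[0,0,-2.5],[0,0,-2.5],[0,0,-2.5],[0,0,-2.5],[0,0,0],[0,0,0],[0,0,0],[0,0,0],[0,0,0],[0,0,0],[0,0,0],[0,0,0],[0,0,0],[0,0,0],[0,0,0]], "gripper": [0.8,0.8,0.8,0.8,0.8,0.8,0.8,0.8,0.8,0.8,0.8,0.8,0.8,0.8,0.8]}}

```text
time_s: 15.35
tool_pos: [0.592, -0.0372, 0.2429]
tool_rot: [145.2, -0.7, -179.2]
force: [-0.2, -1.4, -2.1]
grip_width: 0.0116
grasp_force: 25.0
```

```bash
python3 - <<'E'
from plan import *
o=telemetry.get_obs();print(o['tool_pos'],o['tool_rot'],o['qpos'])
R=cardR(**TGT);S=tgtseat(2)
P=S+.099*R[:,1]-.004*R[:,2]; pre=P+.08*R[:,1];rows(o,pre,toolR(R),10)
E
```

```text
[ 0.592  -0.0372  0.2429] [ 145.1765   -0.6673 -179.1963] [ -6.4869  21.5363  33.2152  89.394  -41.7242  91.7754 123.2532]
rot [-0.003  -0.002  -0.0175] x 1 rows of [-0.003  -0.002  -0.0175]  total tool-frame shift(final axes) cm [ 1.24 10.21 14.23] start axes [ 1.39 10.23 14.2 ]
```

>>> {"op": "drive_tool", "data": {"angular": [[-0.003,-0.002,-0.017],[0,0,0],[0,0,0],[0,0,0],[0,0,0],[0,0,0],[0,0,0],[0,0,0]], "delta_pos": [[0,0,0],[0.18,1.46,2.03],[0.18,1.46,2.03],[0.18,1.46,2.03],[0.18,1.46,2.03],[0.18,1.46,2.03],[0.18,1.46,2.03],[0.18,1.46,2.03]], "gripper": [0.8,0.8,0.8,0.8,0.8,0.8,0.8,0.8]}}

```text
time_s: 16.15
tool_pos: [0.5749, 0.1363, 0.1901]
tool_rot: [145.0, 0.5, -177.7]
force: [-0.0, 0.8, -2.3]
grip_width: 0.0114
grasp_force: 25.0
```

```bash
python3 - <<'E'
from plan import *
o=telemetry.get_obs();print(o['tool_pos'],o['tool_rot'],o['qpos'])
R=cardR(**TGT);S=tgtseat(2)
P=S+.099*R[:,1]-.004*R[:,2];rows(o,P,toolR(R),10)
tr=Ro.from_euler('xyz',o['tool_rot'],degrees=True).as_matrix();Rh=np.c_[-tr[:,0],-tr[:,2],-tr[:,1]]
p=shot('wrist');showcards(p,'w9.png',[o['tool_pos']-.099*Rh[:,1],S],Rh)
p=shot('side');showcards(p,'s9.png',[o['tool_pos']-.099*Rh[:,1],S],Rh)
a=cv2.imread('pics/w9.png');b=cv2.imread('pics/s9.png')[150:400,260:660]
cv2.imwrite('pics/9.png',np.vstack([cv2.resize(a[:400],(600,300)),cv2.resize(b,(480,300)).copy() if 0 else cv2.resize(b,(600,300))]))
E
```

```text
[0.5749 0.1363 0.1901] [ 144.9658    0.5405 -177.6557] [-19.4608  15.9169  27.4098 101.4006 -43.3905  75.9662 115.3529]
rot [ 0.0007 -0.0001  0.0166] x 1 rows of [ 0.0007 -0.0001  0.0166]  total tool-frame shift(final axes) cm [ 0.   -1.01  7.93] start axes [ 0.02 -1.01  7.93]
```

View pics/9.png

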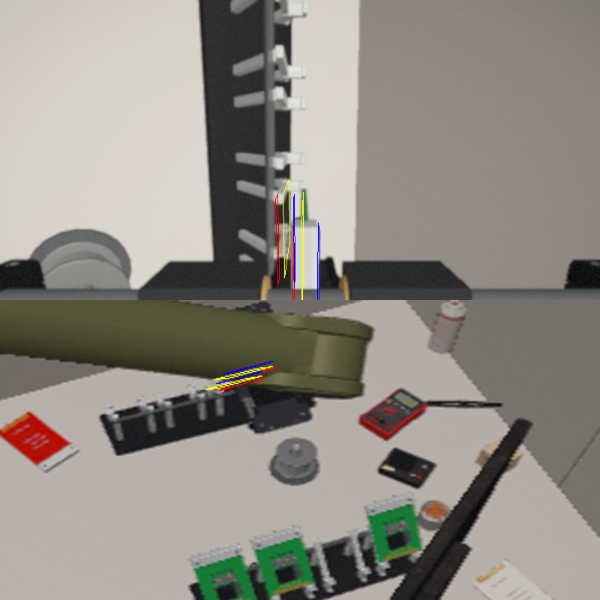

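>>> {"op": "drive_tool", "data": {"angular": [[0,0,0.0166],[0,0,0],[0,0,0],[0,0,0],[0,0,0]], "delta_pos": [[0,-0.9,0],[0,0,2],[0,0,2],[0,0,1],[0,0,0]], "gripper": [0.8,0.8,0.8,0.8,0.8]}}

```text
time_s: 16.75
tool_pos: [0.5742, 0.1545, 0.1422]
tool_rot: [144.9, -0.3, -178.7]
force: [-0.1, 0.1, -0.9]
grip_width: 0.0117
grasp_force: 25.0
```

```bash
python3 - <<'E'
from plan import *
p=shot('wrist');o=telemetry.get_obs();print(o['tool_pos'],o['tool_rot'],o['qpos'])
R=cardR(**TGT);S=tgtseat(2)
P=S+.099*R[:,1]-.004*R[:,2];rows(o,P,toolR(R),10)
tr=Ro.from_euler('xyz',o['tool_rot'],degrees=True).as_matrix();Rh=np.c_[-tr[:,0],-tr[:,2],-tr[:,1]]
im=cv2.resize(cv2.cvtColor(p['pixels'],cv2.COLOR_RGB2BGR),(1536,1152),interpolation=cv2.INTER_CUBIC)
pp=lambda q:tuple(np.round(proj(p,q)*3+1).astype(int).tolist())
for i in range(4):
    for sx in(-.025,.025): 
        s=tgtseat(i)+R@[sx,0,.002]; cv2.line(im,pp(s),pp(s+.072*R[:,1]),(0,0,255),1)
f=o['tool_pos']-.099*Rh[:,1]
q=[pp(f+Rh@np.array([x,y,-.002])) for x,y in((-.032,0),(.032,0),(.032,.094),(-.032,.094))];cv2.polylines(im,[np.array(q)],True,(0,255,255),1)
cv2.imwrite('pics/10.png',im[100:700,480:1280])
E
```

```text
[0.575  0.1538 0.1431] [ 144.9317   -0.1891 -178.7296] [-20.0637  18.6794  26.3151 104.0032 -45.9201  71.4872 116.7369]
rot [ 0.0012  0.0002 -0.006 ] x 1 rows of [ 0.0012  0.0002 -0.006 ]  total tool-frame shift(final axes) cm [0.06 0.26 3.08] start axes [0.06 0.25 3.08]
```

View pics/10.png

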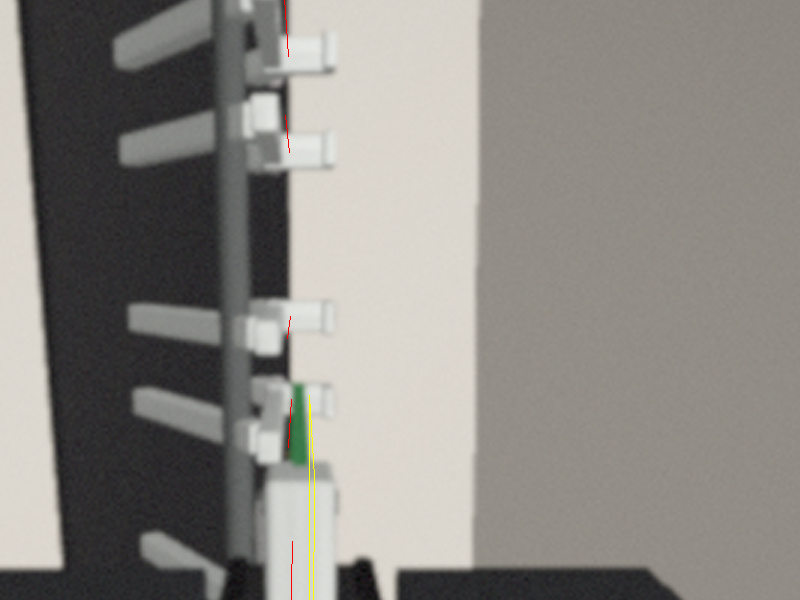

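The close view shows the green foot edge (293–305, row 385) inside the slot (283–323), about 3 mm clear of the rails. The card is about 3.5 mm towards −x, which I'll correct before lowering.

>>> {"op": "drive_tool", "data": {"angular": [[0,0,-0.006],[0,0,0],[0,0,0],[0,0,0],[0,0,0],[0,0,0]], "delta_pos": [[-0.25,0,0.5],[0,0,1],[0,0,0.8],[0,0,0.4],[0,0,0.2],[0,0,0]], "gripper": [0.8,0.8,0.8,0.8,0.8,0.8]}}

```text
time_s: 17.4
tool_pos: [0.5767, 0.1713, 0.1192]
tool_rot: [144.9, -0.0, -178.4]
force: [-0.4, -0.5, 0.1]
grip_width: 0.0118
grasp_force: 25.0
```

```bash
python3 - <<'E'
from plan import *
o=telemetry.get_obs();print(o['tool_pos'],o['tool_rot'],o['force'])
R=cardR(**TGT);S=tgtseat(2)
P=S+.099*R[:,1]-.002*R[:,2];rows(o,P,toolR(R),10)
E
```

```text
[0.5767 0.1713 0.1192] [ 144.8834   -0.0139 -178.4239] [-0.411  -0.5102  0.0946]
rot [ 0.002  -0.0004  0.0001] x 1 rows of [ 0.002  -0.0004  0.0001]  total tool-frame shift(final axes) cm [0.28 0.   0.11] start axes [0.28 0.   0.11]
```

>>> {"op": "drive_tool", "data": {"angular": [[0,0,0],[0,0,0],[0,0,0]], "delta_pos": [[0,0,0.1],[0,0,0.1],[0,0,0]], "gripper": [0.8,0.8,0.8]}}

```text
time_s: 17.7
tool_pos: [0.5771, 0.1721, 0.1181]
tool_rot: [144.9, 0.0, -178.5]
force: [0.8, -0.8, -1.2]
grip_width: 0.0117
grasp_force: 25.0
```

>>> {"op": "drive_tool", "data": {"angular": [[0,0,0],[0,0,0],[0,0,0],[0,0,0]], "delta_pos": [[0,0,0.1],[0,0,0.1],[0,0,0.1],[0,0,0]], "gripper": [0.8,0.8,0.8,0.8]}}

```text
time_s: 18.1
tool_pos: [0.5779, 0.1719, 0.1177]
tool_rot: [144.9, 0.1, -178.5]
force: [-4.6, -8.1, 10.4]
grip_width: 0.0115
grasp_force: 25.0
```

>>> {"op": "drive_tool", "data": {"angular": [[0,0,0],[0,0,0],[0,0,0],[0,0,0],[0,0,0],[0,0,0],[0,0,0],[0,0,0],[0,0,0],[0,0,0]], "delta_pos": [[0,0,-0.2],[0,0,0],[0,0,0],[0,0,0],[0,0,-1],[0,0,-2],[0,0,-2.5],[0,0,-2.5],[0,0,-2],[0,0,0]], "gripper": [0.8,3,3,3,3,3,3,3,3,3]}}

```text
time_s: 19.1
tool_pos: [0.5804, 0.1128, 0.2018]
tool_rot: [144.9, 0.3, -178.6]
force: [0.9, -0.1, -0.6]
grip_width: 0.03
grasp_force: 0.0
```

```bash
cat >> plan.py <<'E'
OFF=.038  # rails 1.8 mm further in than first taken
def view(fn,crop=(100,700,480,1280),held=False,seats=True,p=None):
    p=p or shot('wrist');o=telemetry.get_obs();R=cardR(**TGT)
    im=cv2.resize(cv2.cvtColor(p['pixels'],cv2.COLOR_RGB2BGR),(1536,1152),interpolation=cv2.INTER_CUBIC)
    pp=lambda q:tuple(np.round(proj(p,q)*3+1).astype(int).tolist())
    for i in range(4):
        s=tgtseat(i,OFF)
        for sx in(-.025,.025): a=s+R@[sx,0,.002]; cv2.line(im,pp(a),pp(a+.072*R[:,1]),(0,0,255),1)
        q=[pp(s+R@np.array([x,y,-.006])) for x,y in((-.032,.094),(.032,.094),(.032,.11),(-.032,.11))];cv2.polylines(im,[np.array(q)],True,(255,0,0),1)
    if held:
        tr=Ro.from_euler('xyz',o['tool_rot'],degrees=True).as_matrix();Rh=np.c_[-tr[:,0],-tr[:,2],-tr[:,1]];f=o['tool_pos']-.099*Rh[:,1]
        q=[pp(f+Rh@np.array([x,y,-.002])) for x,y in((-.032,0),(.032,0),(.032,.094),(-.032,.094))];cv2.polylines(im,[np.array(q)],True,(0,255,255),1)
    a=crop;cv2.imwrite('pics/'+fn,im[a[0]:a[1],a[2]:a[3]])
E
python3 - <<'E'
from plan import *
view('11.png',(0,1152,0,1536))
a=cv2.imread('pics/11.png')[100:900,450:1250];s=shot('side','s11.png')
b=cv2.resize(cv2.imread('pics/s11.png')[120:270,160:360],None,fx=2,fy=2)
c=np.zeros((600,800,3),np.uint8);c[:400,:400]=cv2.resize(a,(400,400));c[:300,400:]=b;cv2.imwrite('pics/11b.png',c)
o=telemetry.get_obs();print(o['tool_pos'],o['tool_rot'])
E
```

```text
[0.5785 0.1154 0.1989] [ 144.8667    0.0447 -178.4505]
```

View pics/11b.png

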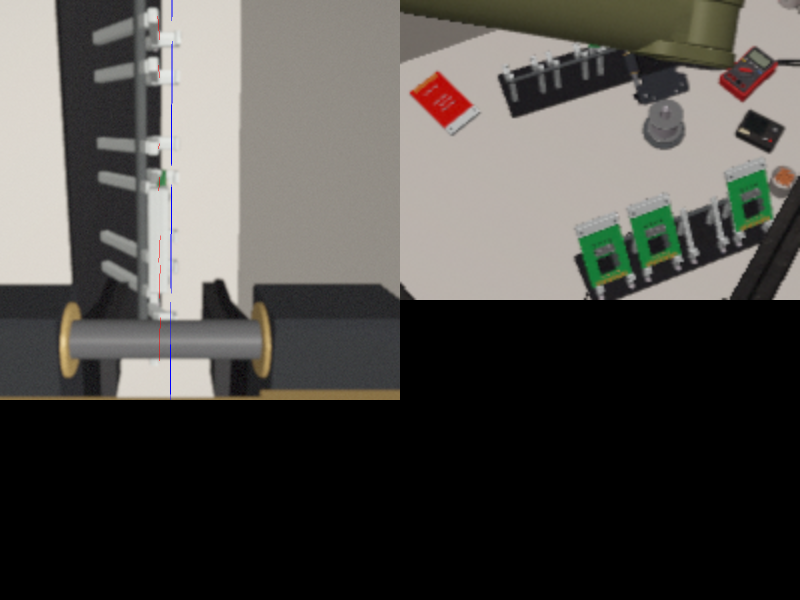

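Card idx2 is seated on rest 3, leaning flat on the rails, and the reel is on its spindle. Next is card idx1, to rest 2.

>>> {"op": "drive_tool", "data": {"angular": [[0,0,0],[0,0,0],[0.122,0,0],[0.122,0,0],[0.122,0,0],[0.122,0,0],[0.122,0,0],[0.122,0,0],[0.122,0,0],[0.122,0,0],[0.122,0,0],[0.122,0,0],[0,0,0],[0,0,0]], "delta_pos": [[0,0,-3],[0,0,-3],[0,0,0],[0,0,0],[0,0,0],[0,0,0],[0,0,0],[0,0,0],[0,0,0],[0,0,0],[0,0,0],[0,0,0],[0,0,0],[0,0,0]], "gripper": [3,3,3,3,3,3,3,3,3,3,3,3,3,3]}}

```text
time_s: 20.6
tool_pos: [0.5787, 0.0818, 0.2465]
tool_rot: [-145.3, -0.1, -178.3]
force: [0.5, 0.0, 0.2]
grip_width: 0.0298
grasp_force: 0.0
```

```bash
cat > st.py <<'E'
import sys
from plan import *
def src(i,up): R=cardR(**SRC); return srcfoot(i)+(.099+up)*R[:,1]-.0035*R[:,2],toolR(R)
def tgt(i,up): R=cardR(**TGT); return tgtseat(i,.040)+(.099+up)*R[:,1]-.0015*R[:,2],toolR(R)
o=telemetry.get_obs();print(o['time_s'],o['tool_pos'].round(4),o['tool_rot'].round(2),o['qpos'].round(0),o['force'].round(1),o['grip_width'].round(4))
P,R=(src if sys.argv[1]=='s' else tgt)(int(sys.argv[2]),float(sys.argv[3]));print('goal',P.round(4));rows(o,P,R,1)
E
python3 st.py s 1 .08
```

```text
Traceback (most recent call last):
  File "st.py", line 5, in <module>
    o=telemetry.get_obs();print(o['time_s'],o['tool_pos'].round(4),o['tool_rot'].round(2),o['qpos'].round(0),o['force'].round(1),o['grip_width'].round(4))
                                                                                                                                 ^^^^^^^^^^^^^^^^^^^^^
AttributeError: 'float' object has no attribute 'round'
```

```bash
sed -i "s/o\['grip_width'\].round(4)/round(o['grip_width'],4)/" st.py; python3 st.py s 1 .08
```

```text
20.6 [0.5787 0.0818 0.2465] [-145.26   -0.14 -178.31] [-49.  20.  26.  90.  23.  87.  64.] [0.5 0.  0.2] 0.0298
goal [ 0.5178 -0.0829  0.1806]
rot [ 0.0045 -0.0177 -0.0212] x 1 rows of [ 0.0045 -0.0177 -0.0212]  total tool-frame shift(final axes) cm [ 7.02 -9.41 14.63] start axes [ 6.56 -9.62 14.71]
```

>>> {"op": "drive_tool", "data": {"angular": [[0.0045,-0.0177,-0.0212],[0,0,0],[0,0,0],[0,0,0],[0,0,0],[0,0,0],[0,0,0],[0,0,0],[0,0,0],[0,0,0],[0,0,0]], "delta_pos": [[0,0,0],[0.88,-1.18,1.83],[0.88,-1.18,1.83],[0.88,-1.18,1.83],[0.88,-1.18,1.83],[0.88,-1.18,1.83],[0.88,-1.18,1.83],[0.88,-1.18,1.83],[0.88,-1.18,1.83],[0,0,0],[0,0,0]], "gripper": [3.5,3.5,3.5,3.5,3.5,3.5,3.5,3.5,3.5,3.5,3.5]}}

```text
time_s: 21.7
tool_pos: [0.5179, -0.0853, 0.1827]
tool_rot: [-145.1, 0.3, -177.0]
force: [-0.4, -1.0, 0.2]
grip_width: 0.035
grasp_force: 0.0
```

```bash
python3 st.py s 1 0
```

```text
21.7 [ 0.5179 -0.0853  0.1827] [-145.09    0.27 -177.  ] [-44.   8.  30. 111.  32.  72.  66.] [-0.4 -1.   0.2] 0.035
goal [ 0.5204 -0.1288  0.1151]
rot [ 0.0016  0.0011 -0.0065] x 1 rows of [ 0.0016  0.0011 -0.0065]  total tool-frame shift(final axes) cm [-0.    0.31  8.04] start axes [0.01 0.3  8.04]
```

>>> {"op": "drive_tool", "data": {"angular": [[0.001,0.001,-0.0065],[0,0,0],[0,0,0],[0,0,0],[0,0,0],[0,0,0],[0,0,0]], "delta_pos": [[0,0.3,0],[0,0,2.5],[0,0,2.5],[0,0,2],[0,0,1],[0,0,0],[0,0,0]], "gripper": [3.5,3.5,3.5,3.5,3.5,3.5,3.5]}}

```text
time_s: 22.4
tool_pos: [0.5214, -0.1267, 0.1154]
tool_rot: [-144.9, -0.1, -176.5]
force: [0.9, 1.0, 1.0]
grip_width: 0.0352
grasp_force: 0.0
```

```bash
python3 st.py s 1 0
```

```text
22.4 [ 0.5214 -0.1267  0.1154] [-144.91   -0.05 -176.52] [-40.  13.  32. 115.  32.  62.  67.] [0.9 1.  1. ] 0.0352
goal [ 0.5204 -0.1288  0.1151]
rot [-0.0015  0.0014  0.0036] x 1 rows of [-0.0015  0.0014  0.0036]  total tool-frame shift(final axes) cm [ 0.11 -0.15  0.14] start axes [ 0.11 -0.15  0.14]
```

>>> {"op": "drive_tool", "data": {"angular": [[0,0.001,0.003],[0,0,0],[0,0,0],[0,0,0],[0,0,0],[0,0,0],[0,0,0],[0,0,0],[0,0,0],[0,0,0],[0,0,0],[0,0,0],[0,0,0]], "delta_pos": [[0.1,-0.15,0.1],[0,0,0],[0,0,0],[0,0,0],[0,0,0],[0,0,0],[0,0,-1],[0,0,-2],[0,0,-3],[0,0,-3],[0,0,-3],[0,0,-3.5],[0,0,0]], "gripper": [3.5,0.8,0.8,0.8,0.8,0.8,0.8,0.8,0.8,0.8,0.8,0.8,0.8], "squeeze": 25}}

```text
time_s: 23.7
tool_pos: [0.5171, -0.0364, 0.2451]
tool_rot: [-145.1, 0.3, -176.5]
force: [1.1, 0.2, -0.9]
grip_width: 0.0116
grasp_force: 25.0
```

>>> {"op": "drive_tool", "data": {"angular": [[-0.122,0,0.0037],[-0.122,0,0.0037],[-0.122,0,0.0037],[-0.122,0,0.0037],[-0.122,0,0.0037],[-0.122,0,0.0037],[-0.122,0,0.0037],[-0.122,0,0.0037],[-0.122,0,0.0037],[-0.122,0,0.0037],[0,0,0],[0,0,0]], "delta_pos": [[0,0,0],[0,0,0],[0,0,0],[0,0,0],[0,0,0],[0,0,0],[0,0,0],[0,0,0],[0,0,0],[0,0,0],[0,0,0],[0,0,0]], "gripper": [0.8,0.8,0.8,0.8,0.8,0.8,0.8,0.8,0.8,0.8,0.8,0.8]}}

```text
time_s: 24.9
tool_pos: [0.5142, -0.0414, 0.2405]
tool_rot: [145.4, -0.2, -178.9]
force: [-0.9, 0.5, -1.0]
grip_width: 0.0116
grasp_force: 25.0
```

```bash
python3 st.py t 1 .06
```

```text
24.9 [ 0.5142 -0.0414  0.2405] [ 145.35   -0.22 -178.87] [-18.  14.  47. 100. -39.  91. 128.] [-0.9  0.5 -1. ] 0.0116
goal [0.4979 0.135  0.1671]
rot [-0.0061  0.0012 -0.0083] x 1 rows of [-0.0061  0.0012 -0.0083]  total tool-frame shift(final axes) cm [ 1.15 10.27 16.15] start axes [ 1.26 10.36 16.09]
```

>>> {"op": "drive_tool", "data": {"angular": [[-0.006,0.001,-0.008],[0,0,0],[0,0,0],[0,0,0],[0,0,0],[0,0,0],[0,0,0],[0,0,0],[0,0,0],[0,0,0]], "delta_pos": [[0,0,0],[0.3,2.55,1],[0.3,2.55,1.5],[0.3,2.55,2],[0.25,2.55,2],[0,0,2.5],[0,0,2.5],[0,0,2.5],[0,0,2],[0,0,0]], "gripper": [0.8,0.8,0.8,0.8,0.8,0.8,0.8,0.8,0.8,0.8]}}

```text
time_s: 25.9
tool_pos: [0.4959, 0.1381, 0.1684]
tool_rot: [144.8, 0.0, -177.9]
force: [-0.1, 0.2, -0.9]
grip_width: 0.0117
grasp_force: 25.0
```

```bash
cat >> plan.py <<'E'
def footcheck(i):
    """columns/rows (x3 zoom) of the green end edge of the held card vs model in wrist view"""
    p=shot('wrist');o=telemetry.get_obs();hsv=cv2.cvtColor(p['pixels'],cv2.COLOR_RGB2HSV);m=cv2.inRange(hsv,(45,80,30),(85,255,255))
    tr=Ro.from_euler('xyz',o['tool_rot'],degrees=True).as_matrix();Rh=np.c_[-tr[:,0],-tr[:,2],-tr[:,1]];f=o['tool_pos']-.099*Rh[:,1]
    R=cardR(**TGT);s=tgtseat(i,.038)
    q=proj(p,f+Rh@[-.032,0,0]);n,l,st,c=cv2.connectedComponentsWithStats(m)
    print('model held foot corner',q.round(1),'rail front at same height',proj(p,s+R@[-.032,0,.002]+R[:,1]*((f-s)@R[:,1])).round(1),'seat corner',proj(p,s+R@[-.032,0,0]).round(1))
    for k in range(1,n):
        if st[k,4]>8 and np.linalg.norm(c[k]-q)<60:
            ys,xs=np.nonzero(l==k);t=ys.min();print('green comp',st[k].tolist(),'top rows cols',[(int(r),int(xs[ys==r].min()),int(xs[ys==r].max())) for r in range(t,t+6)])
    cv2.imwrite('pics/foot%d.png'%i,cv2.cvtColor(p['pixels'],cv2.COLOR_RGB2BGR))
E
python3 st.py t 1 0;python3 -c "
from plan import *
footcheck(1)"
```

```text
25.9 [0.4959 0.1381 0.1684] [ 144.85    0.01 -177.94] [-32.   8.  39. 113. -42.  72. 117.] [-0.1  0.2 -0.9] 0.0117
goal [0.4969 0.1694 0.118 ]
rot [ 0.0027 -0.0049  0.0073] x 1 rows of [ 0.0027 -0.0049  0.0073]  total tool-frame shift(final axes) cm [-0.19 -0.34  5.93] start axes [-0.21 -0.36  5.92]
model held foot corner [260.  165.5] rail front at same height [250.9 166.2] seat corner [254.3 157.1]
green comp [256, 168, 6, 27, 97] top rows cols [(168, 259, 261), (169, 259, 261), (170, 259, 261), (171, 259, 261), (172, 259, 261), (173, 259, 261)]
```

>>> {"op": "drive_tool", "data": {"angular": [[0.002,-0.005,0.007],[0,0,0],[0,0,0],[0,0,0],[0,0,0],[0,0,0],[0,0,0]], "delta_pos": [[-0.1,-0.34,0],[0,0,1.5],[0,0,1.5],[0,0,1.2],[0,0,0.8],[0,0,0],[0,0,0]], "gripper": [0.8,0.8,0.8,0.8,0.8,0.8,0.8]}}

```text
time_s: 26.65
tool_pos: [0.4991, 0.1605, 0.1265]
tool_rot: [145.0, 0.2, -178.8]
force: [0.7, -0.3, -1.5]
grip_width: 0.0117
grasp_force: 25.0
```

```bash
python3 st.py t 1 0;python3 -c "
from plan import *
footcheck(1)"
```

```text
26.65 [0.4991 0.1605 0.1265] [ 144.98    0.15 -178.84] [-32.  12.  37. 116. -46.  68. 119.] [ 0.7 -0.3 -1.5] 0.0117
goal [0.4969 0.1694 0.118 ]
rot [ 0.0003  0.0062 -0.0042] x 1 rows of [ 0.0003  0.0062 -0.0042]  total tool-frame shift(final axes) cm [0.19 0.24 1.21] start axes [0.2  0.24 1.21]
model held foot corner [260.6 163.9] rail front at same height [257.2 160.7] seat corner [259.5 158.8]
green comp [256, 168, 7, 29, 117] top rows cols [(168, 259, 260), (169, 259, 261), (170, 259, 261), (171, 259, 261), (172, 259, 261), (173, 258, 261)]
```

>>> {"op": "drive_tool", "data": {"angular": [[0,0.006,-0.004],[0,0,0],[0,0,0],[0,0,0],[0,0,0],[0,0,0]], "delta_pos": [[0.25,0.15,0],[0,0,0.5],[0,0,0.3],[0,0,0.2],[0,0,0.2],[0,0,0]], "gripper": [0.8,0.8,0.8,0.8,0.8,0.8]}}

```text
time_s: 27.3
tool_pos: [0.4961, 0.1689, 0.1174]
tool_rot: [145.0, -0.0, -178.4]
force: [-0.1, 0.2, -1.4]
grip_width: 0.0118
grasp_force: 25.0
```

```bash
python3 st.py t 1 0
```

```text
27.3 [0.4961 0.1689 0.1174] [ 144.97   -0.01 -178.44] [-33.  12.  37. 116. -47.  67. 120.] [-0.1  0.2 -1.4] 0.0118
goal [0.4969 0.1694 0.118 ]
rot [ 0.0006 -0.0001 -0.0001] x 1 rows of [ 0.0006 -0.0001 -0.0001]  total tool-frame shift(final axes) cm [-0.08  0.07 -0.01] start axes [-0.08  0.07 -0.01]
```

>>> {"op": "drive_tool", "data": {"angular": [[0,0,0],[0,0,0],[0,0,0],[0,0,0]], "delta_pos": [[0,0.05,0.1],[0,0,0.1],[0,0,0.1],[0,0,0]], "gripper": [0.8,0.8,0.8,0.8]}}

```text
time_s: 27.7
tool_pos: [0.4966, 0.1703, 0.1161]
tool_rot: [144.9, 0.1, -178.5]
force: [-1.2, -3.5, 4.3]
grip_width: 0.0119
grasp_force: 25.0
```

>>> {"op": "drive_tool", "data": {"angular": [[0,0,0],[0,0,0],[0,0,0],[0,0,0],[0,0,0],[0,0,0],[0,0,0],[0,0,0],[0,0,0],[0,0,0],[0,0,0]], "delta_pos": [[0,0,-0.1],[0,0,0],[0,0,0],[0,0,0],[0,0,-1],[0,0,-2],[0,0,-3],[0,0,-3],[0,0,-3],[0,0,-3],[0,0,0]], "gripper": [0.8,3,3,3,3,3,3,3,3,3,3]}}

```text
time_s: 28.8
tool_pos: [0.501, 0.0807, 0.2433]
tool_rot: [145.0, 0.4, -178.7]
force: [0.1, 0.1, -0.0]
grip_width: 0.0296
grasp_force: 0.0
```

>>> {"op": "drive_tool", "data": {"angular": [[0.122,0,0],[0.122,0,0],[0.122,0,0],[0.122,0,0],[0.122,0,0],[0.122,0,0],[0.122,0,0],[0.122,0,0],[0.122,0,0],[0.122,0,0],[0,0,0],[0,0,0]], "delta_pos": [[0,0,0],[0,0,0],[0,0,0],[0,0,0],[0,0,0],[0,0,0],[0,0,0],[0,0,0],[0,0,0],[0,0,0],[0,0,0],[0,0,0]], "gripper": [3,3,3,3,3,3,3,3,3,3,3,3]}}

```text
time_s: 30.0
tool_pos: [0.4983, 0.0843, 0.2386]
tool_rot: [-145.2, -0.1, -178.4]
force: [0.4, 0.2, -0.0]
grip_width: 0.0299
grasp_force: 0.0
```

```bash
python3 st.py s 0 .08; cat > chk.py <<'E'
from plan import *
for n in('top','side'):
    p=shot(n,n+'chk.png')
    R=cardR(**TGT)
    hsv=cv2.cvtColor(p['pixels'],cv2.COLOR_RGB2HSV);m=cv2.inRange(hsv,(45,80,40),(85,255,255))
    k,l,st,c=cv2.connectedComponentsWithStats(m)
    print(n,[(c[j].round(1).tolist(),int(st[j,4])) for j in range(1,k) if st[j,4]>15]);print('expected',[proj(p,tgtseat(i,.038)+R@[0,.047,-.002]).round(1).tolist() for i in range(4)])
E
python3 chk.py
```

```text
30.0 [0.4983 0.0843 0.2386] [-145.19   -0.06 -178.41] [-53.  11.  23. 100.  26.  88.  56.] [ 0.4  0.2 -0. ] 0.0299
goal [ 0.4364 -0.0879  0.1806]
rot [ 0.0033 -0.0176 -0.0234] x 1 rows of [ 0.0033 -0.0176 -0.0234]  total tool-frame shift(final axes) cm [  7.16 -10.47  14.41] start axes [  6.66 -10.68  14.5 ]
top [([308.4, 143.6], 113), ([185.6, 217.7], 75), ([317.7, 225.5], 149)]
expected [[187.0, 237.2], [186.2, 208.9], [185.5, 181.3], [184.7, 154.3]]
side [([334.2, 218.5], 366), ([261.5, 246.4], 424)]
expected [[221.6, 152.5], [243.6, 145.7], [265.4, 139.0], [286.7, 132.4]]
```

>>> {"op": "drive_tool", "data": {"angular": [[0.003,-0.0176,-0.0234],[0,0,0],[0,0,0],[0,0,0],[0,0,0],[0,0,0],[0,0,0],[0,0,0],[0,0,0],[0,0,0],[0,0,0]], "delta_pos": [[0,0,0],[0.9,-1.31,1.8],[0.9,-1.31,1.8],[0.9,-1.31,1.8],[0.9,-1.31,1.8],[0.9,-1.31,1.8],[0.9,-1.31,1.8],[0.9,-1.31,1.8],[0.86,-1.31,1.8],[0,0,0],[0,0,0]], "gripper": [3.5,3.5,3.5,3.5,3.5,3.5,3.5,3.5,3.5,3.5,3.5]}}

```text
time_s: 31.2
tool_pos: [0.4365, -0.0886, 0.1817]
tool_rot: [-145.1, 0.2, -176.9]
force: [0.3, -0.2, 0.2]
grip_width: 0.0353
grasp_force: 0.0
```

```bash
python3 chk.py; python3 st.py s 0 0
```

```text
top [([308.5, 143.7], 116), ([185.2, 181.3], 291), ([182.1, 200.5], 35), ([321.2, 216.2], 17), ([323.3, 233.7], 21)]
expected [[187.0, 237.2], [186.2, 208.9], [185.5, 181.3], [184.7, 154.3]]
side [([334.2, 218.4], 366), ([261.5, 246.4], 424)]
expected [[221.6, 152.5], [243.6, 145.7], [265.4, 139.0], [286.7, 132.4]]
31.3 [ 0.4373 -0.0875  0.1819] [-145.04    0.18 -176.74] [-47.  -3.  28. 121.  36.  76.  60.] [ 0.5 -0.  -1. ] 0.0353
goal [ 0.439  -0.1338  0.1151]
rot [ 0.0007  0.0026 -0.0018] x 1 rows of [ 0.0007  0.0026 -0.0018]  total tool-frame shift(final axes) cm [0.09 0.04 8.13] start axes [0.11 0.03 8.13]
```

>>> {"op": "drive_tool", "data": {"angular": [[0,0.0026,-0.002],[0,0,0],[0,0,0],[0,0,0],[0,0,0],[0,0,0],[0,0,0]], "delta_pos": [[0.1,0,0],[0,0,2.5],[0,0,2.5],[0,0,2],[0,0,1.1],[0,0,0],[0,0,0]], "gripper": [3.5,3.5,3.5,3.5,3.5,3.5,3.5]}}

```text
time_s: 32.0
tool_pos: [0.4388, -0.134, 0.1155]
tool_rot: [-145.0, -0.1, -176.7]
force: [0.5, -0.3, 0.2]
grip_width: 0.0351
grasp_force: 0.0
```

```bash
python3 st.py s 0 0
```

```text
32.0 [ 0.4388 -0.134   0.1155] [-144.95   -0.08 -176.72] [-43.   2.  31. 125.  38.  64.  61.] [ 0.5 -0.3  0.2] 0.0351
goal [ 0.439  -0.1338  0.1151]
rot [-0.0008 -0.001   0.0009] x 1 rows of [-0.0008 -0.001   0.0009]  total tool-frame shift(final axes) cm [-0.03  0.04  0.03] start axes [-0.03  0.04  0.03]
```

>>> {"op": "drive_tool", "data": {"angular": [[0,0,0],[0,0,0],[0,0,0],[0,0,0],[0,0,0],[0,0,0],[0,0,0],[0,0,0],[0,0,0],[0,0,0],[0,0,0],[0,0,0],[0,0,0]], "delta_pos": [[0,0,0],[0,0,0],[0,0,0],[0,0,0],[0,0,0],[0,0,0],[0,0,-1],[0,0,-2],[0,0,-3],[-0.5,0,-3],[-0.5,0,-3],[-0.5,0,-3.5],[0,0,0]], "gripper": [3.5,0.8,0.8,0.8,0.8,0.8,0.8,0.8,0.8,0.8,0.8,0.8,0.8], "squeeze": 25}}

```text
time_s: 33.3
tool_pos: [0.4509, -0.0412, 0.2453]
tool_rot: [-145.1, 0.3, -176.5]
force: [0.1, -0.6, -1.7]
grip_width: 0.0115
grasp_force: 25.0
```

>>> {"op": "drive_tool", "data": {"angular": [[-0.122,0,0.0037],[-0.122,0,0.0037],[-0.122,0,0.0037],[-0.122,0,0.0037],[-0.122,0,0.0037],[-0.122,0,0.0037],[-0.122,0,0.0037],[-0.122,0,0.0037],[-0.122,0,0.0037],[-0.122,0,0.0037],[0,0,0],[0,0,0]], "delta_pos": [[0,0,0],[0,0,0],[0,0,0],[0,0,0],[0,0,0],[0,0,0],[0,0,0],[0,0,0],[0,0,0],[0,0,0],[0,0,0],[0,0,0]], "gripper": [0.8,0.8,0.8,0.8,0.8,0.8,0.8,0.8,0.8,0.8,0.8,0.8]}}

```text
time_s: 34.5
tool_pos: [0.4475, -0.0457, 0.2404]
tool_rot: [145.3, -0.4, -178.9]
force: [-0.0, -0.6, -0.2]
grip_width: 0.0115
grasp_force: 25.0
```

```bash
python3 st.py t 0 .06
```

```text
34.5 [ 0.4475 -0.0457  0.2404] [ 145.35   -0.37 -178.88] [-37.   7.  67. 108. -35.  91. 129.] [-0.  -0.6 -0.2] 0.0115
goal [0.4209 0.1329 0.1671]
rot [-0.0061 -0.001  -0.01  ] x 1 rows of [-0.0061 -0.001  -0.01  ]  total tool-frame shift(final axes) cm [ 2.17 10.48 16.29] start axes [ 2.26 10.56 16.23]
```

>>> {"op": "drive_tool", "data": {"angular": [[-0.006,0,-0.01],[0,0,0],[0,0,0],[0,0,0],[0,0,0],[0,0,0],[0,0,0],[0,0,0],[0,0,0],[0,0,0]], "delta_pos": [[0,0,0],[0,2.6,1],[0,2.6,1.5],[0,2.65,2],[0.5,2.65,2],[0.6,0,2.5],[0.6,0,2.5],[0.5,0,2.6],[0,0,2],[0,0,0]], "gripper": [0.8,0.8,0.8,0.8,0.8,0.8,0.8,0.8,0.8,0.8]}}

```text
time_s: 35.5
tool_pos: [0.4188, 0.1356, 0.1707]
tool_rot: [144.7, 0.2, -177.9]
force: [0.1, 0.4, -1.3]
grip_width: 0.0118
grasp_force: 25.0
```

```bash
python3 -c "
from plan import *
footcheck(0)";python3 st.py t 0 0
```

```text
model held foot corner [260.1 165.5] rail front at same height [249.5 166.1] seat corner [253.1 156.7]
green comp [256, 169, 7, 29, 107] top rows cols [(169, 259, 261), (170, 259, 261), (171, 259, 261), (172, 259, 261), (173, 259, 261), (174, 259, 261)]
35.55 [0.4202 0.1345 0.1718] [ 144.7     0.29 -178.06] [-51.  -6.  55. 123. -33.  68. 111.] [ 0.7 -1.2 -1.2] 0.0116
goal [0.42   0.1673 0.118 ]
rot [0.0053 0.0003 0.0084] x 1 rows of [0.0053 0.0003 0.0084]  total tool-frame shift(final axes) cm [-0.06 -0.4   6.3 ] start axes [-0.06 -0.43  6.29]
```

>>> {"op": "drive_tool", "data": {"angular": [[0.003,0,0.005],[0,0,0],[0,0,0],[0,0,0],[0,0,0],[0,0,0],[0,0,0]], "delta_pos": [[0.1,-0.2,0],[0,0,1.5],[0,0,1.5],[0,0,1.2],[0,0,1],[0,0,0],[0,0,0]], "gripper": [0.8,0.8,0.8,0.8,0.8,0.8,0.8]}}

```text
time_s: 36.25
tool_pos: [0.4197, 0.161, 0.1269]
tool_rot: [145.0, 0.0, -178.5]
force: [1.3, 0.3, -1.1]
grip_width: 0.0118
grasp_force: 25.0
```

```bash
python3 -c "
from plan import *
footcheck(0)";python3 st.py t 0 0
```

```text
model held foot corner [260.7 163.9] rail front at same height [254.7 163.7] seat corner [257.1 161.9]
green comp [256, 169, 7, 27, 127] top rows cols [(169, 260, 261), (170, 259, 261), (171, 259, 261), (172, 259, 261), (173, 259, 261), (174, 259, 261)]
36.3 [0.42   0.1609 0.1273] [ 144.98    0.09 -178.55] [-53.  -1.  56. 126. -39.  63. 115.] [ 0.4 -0.3 -1.2] 0.0116
goal [0.42   0.1673 0.118 ]
rot [ 0.0003  0.0023 -0.0007] x 1 rows of [ 0.0003  0.0023 -0.0007]  total tool-frame shift(final axes) cm [-0.01 -0.01  1.13] start axes [-0.01 -0.01  1.13]
```

>>> {"op": "drive_tool", "data": {"angular": [[0,0.002,0],[0,0,0],[0,0,0],[0,0,0],[0,0,0],[0,0,0],[0,0,0]], "delta_pos": [[0.15,-0.1,0],[0,0,0.5],[0,0,0.4],[0,0,0.2],[0,0,0.1],[0,0,0.1],[0,0,0]], "gripper": [0.8,0.8,0.8,0.8,0.8,0.8,0.8]}}

```text
time_s: 37.0
tool_pos: [0.418, 0.1678, 0.1158]
tool_rot: [145.0, -0.0, -178.5]
force: [-0.1, -1.0, -1.7]
grip_width: 0.012
grasp_force: 25.0
```

>>> {"op": "drive_tool", "data": {"angular": [[0,0,0],[0,0,0],[0,0,0]], "delta_pos": [[0,0,0.1],[0,0,0.1],[0,0,0]], "gripper": [0.8,0.8,0.8]}}

```text
time_s: 37.3
tool_pos: [0.4186, 0.1679, 0.1155]
tool_rot: [144.9, -0.0, -178.5]
force: [-3.8, -7.8, 10.3]
grip_width: 0.0115
grasp_force: 25.0
```

>>> {"op": "drive_tool", "data": {"angular": [[0,0,0],[0,0,0],[0,0,0],[0,0,0],[0,0,0],[0,0,0],[0,0,0],[0,0,0],[0,0,0],[0,0,0],[0,0,0]], "delta_pos": [[0,0,-0.2],[0,0,0],[0,0,0],[0,0,0],[0,0,-1],[0,0,-2],[0,0,-3],[-3,0,-3],[-3,0,-3],[-3,0,-3],[0,0,0]], "gripper": [0.8,3,3,3,3,3,3,3,3,3,3]}}

```text
time_s: 38.4
tool_pos: [0.5151, 0.0816, 0.2411]
tool_rot: [145.3, 0.3, -178.6]
force: [-0.1, -0.9, 0.4]
grip_width: 0.0304
grasp_force: 0.0
```

>>> {"op": "drive_tool", "data": {"angular": [[0.122,0,0],[0.122,0,0],[0.122,0,0],[0.122,0,0],[0.122,0,0],[0.122,0,0],[0.122,0,0],[0.122,0,0],[0.122,0,0],[0.122,0,0],[0,0,0],[0,0,0]], "delta_pos": [[-1,0,0],[-1,0,0],[-1,0,0],[-1,0,0],[-1,0,0],[-1,0,0],[-1,0,0],[-1,0,0],[-1,0,0],[-1,0,0],[0,0,0],[0,0,0]], "gripper": [3,3,3,3,3,3,3,3,3,3,3,3]}}

```text
time_s: 39.6
tool_pos: [0.6096, 0.0868, 0.2382]
tool_rot: [-145.1, -0.1, -178.5]
force: [1.2, -0.8, -0.6]
grip_width: 0.0298
grasp_force: 0.0
```

```bash
python3 st.py s 3 .10; python3 chk.py; python3 -c "
from plan import *
p=shot('side');print(fitcyl(p,blob(p,'reel',[.6145,.0465,.05]),(.614,.046),[(r,a+.008,b+.008) for r,a,b in REEL]))
a=cv2.imread('pics/sidechk.png')[100:290,150:420];cv2.imwrite('pics/12.png',cv2.resize(a,None,fx=2.9,fy=2.9,interpolation=cv2.INTER_CUBIC))"
```

```text
39.6 [0.6096 0.0868 0.2382] [-145.15   -0.1  -178.45] [-70.  35.  62.  86.   4.  82.  79.] [ 1.2 -0.8 -0.6] 0.0298
goal [ 0.6726 -0.0625  0.197 ]
rot [ 0.0026 -0.0186 -0.0236] x 1 rows of [ 0.0026 -0.0186 -0.0236]  total tool-frame shift(final axes) cm [ -5.43 -10.14  12.13] start axes [ -5.9  -10.03  12.  ]
top [([308.5, 143.7], 116), ([185.1, 181.1], 298), ([185.9, 208.5], 300), ([186.6, 236.8], 281)]
expected [[187.0, 237.2], [186.2, 208.9], [185.5, 181.3], [184.7, 154.3]]
side [([334.2, 218.5], 369)]
expected [[221.6, 152.5], [243.6, 145.7], [265.4, 139.0], [286.7, 132.4]]
(array([0.6136, 0.0424]), np.float64(-0.7207885304659498))
```

View pics/12.png

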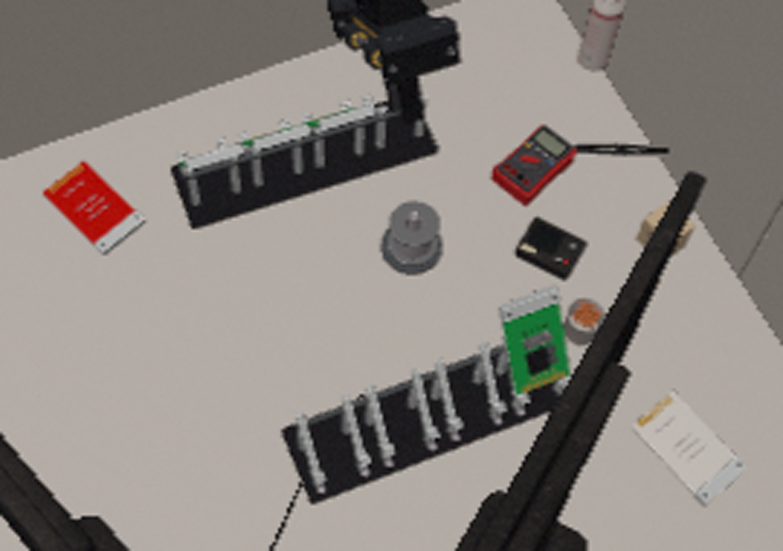

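Three cards match their seats to within about 0.5 px and the reel sits on its base. The last green card is at crop (535,345), close to the monitor, so I'll grip it 8 mm towards −x for clearance.

>>> {"op": "drive_tool", "data": {"angular": [[0.003,-0.0186,-0.0236],[0,0,0],[0,0,0],[0,0,0],[0,0,0],[0,0,0],[0,0,0],[0,0,0],[0,0,0],[0,0,0],[0,0,0],[0,0,0]], "delta_pos": [[0,0,0],[-0.58,-1.27,1.52],[-0.58,-1.27,1.52],[-0.58,-1.27,1.52],[-0.58,-1.27,1.52],[-0.58,-1.27,1.52],[-0.58,-1.27,1.52],[-0.58,-1.27,1.52],[-0.58,-1.27,1.52],[0,0,0],[0,0,0],[0,0,0]], "gripper": [3,3,3,3,3,3,3,3,3,3,3,3]}}

```text
time_s: 41.0
tool_pos: [0.6654, -0.0627, 0.1973]
tool_rot: [-145.0, 0.1, -176.7]
force: [-1.5, 0.1, -0.2]
grip_width: 0.03
grasp_force: 0.0
```

```bash
python3 st.py s 3 0; python3 -c "
from plan import *
R=cardR(**SRC);p=shot('wrist');showcards(p,'13.png',[srcfoot(3)-.0035*R[:,2]],R)"
```

```text
41.0 [ 0.6654 -0.0627  0.1973] [-145.      0.07 -176.71] [-57.  37.  61.  89.   4.  70.  90.] [-1.5  0.1 -0.2] 0.03
goal [ 0.6758 -0.1198  0.1151]
rot [ 0.      0.0013 -0.0003] x 1 rows of [ 0.      0.0013 -0.0003]  total tool-frame shift(final axes) cm [-0.72  0.   10.04] start axes [-0.71  0.   10.04]
```

View pics/13.png

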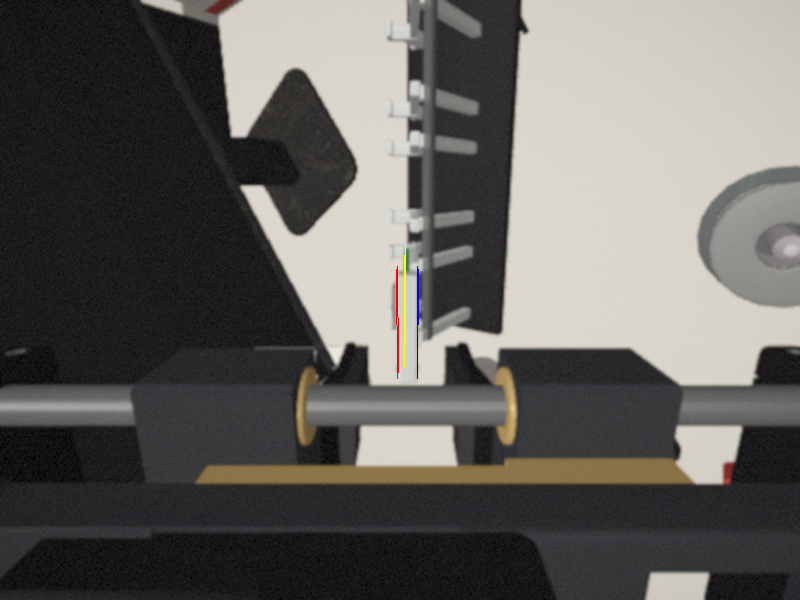

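The bar (397–418, rows 270–380) lies on the model and centred between the fingers. Monitor edge stays left of the fingers.

>>> {"op": "drive_tool", "data": {"angular": [[0,0,0],[0,0,0],[0,0,0],[0,0,0],[0,0,0]], "delta_pos": [[0,0,2],[0,0,2],[0,0,1.5],[0,0,1],[0,0,0]], "gripper": [3,3,3,3,3]}}

```text
time_s: 41.55
tool_pos: [0.6667, -0.1011, 0.1433]
tool_rot: [-144.9, -0.0, -176.8]
force: [-0.3, -0.9, 0.6]
grip_width: 0.0297
grasp_force: 0.0
```

>>> {"op": "drive_tool", "data": {"angular": [[0,0,0],[0,0,0],[0,0,0],[0,0,0],[0,0,0]], "delta_pos": [[0,0,1],[0,0,1],[0,0,0.8],[0,0,0.5],[0,0,0]], "gripper": [3,3,3,3,3]}}

```text
time_s: 42.05
tool_pos: [0.668, -0.1203, 0.1165]
tool_rot: [-144.9, 0.0, -176.8]
force: [-0.3, 0.8, 1.1]
grip_width: 0.0303
grasp_force: 0.0
```

```bash
python3 st.py s 3 0
```

```text
42.05 [ 0.668  -0.1203  0.1165] [-144.95    0.   -176.81] [-51.  41.  58.  94.   2.  60.  92.] [-0.3  0.8  1.1] 0.0303
goal [ 0.6758 -0.1198  0.1151]
rot [-0.001  -0.0007 -0.001 ] x 1 rows of [-0.001  -0.0007 -0.001 ]  total tool-frame shift(final axes) cm [-0.78  0.09  0.11] start axes [-0.78  0.09  0.11]
```

>>> {"op": "drive_tool", "data": {"angular": [[0,0,0],[0,0,0],[0,0,0],[0,0,0],[0,0,0],[0,0,0],[0,0,0],[0,0,0],[0,0,0],[0,0,0],[0,0,0],[0,0,0],[0,0,0]], "delta_pos": [[0,0.05,0.1],[0,0,0],[0,0,0],[0,0,0],[0,0,0],[0,0,0],[0,0,-1],[0,0,-2],[0,0,-3],[0,0,-3],[0,0,-3],[0,0,-3.5],[0,0,0]], "gripper": [3,0.8,0.8,0.8,0.8,0.8,0.8,0.8,0.8,0.8,0.8,0.8,0.8], "squeeze": 25}}

```text
time_s: 43.35
tool_pos: [0.6661, -0.0265, 0.2467]
tool_rot: [-145.1, 0.4, -176.4]
force: [0.4, -0.2, -0.7]
grip_width: 0.0116
grasp_force: 25.0
```

>>> {"op": "drive_tool", "data": {"angular": [[-0.122,0,0.0037],[-0.122,0,0.0037],[-0.122,0,0.0037],[-0.122,0,0.0037],[-0.122,0,0.0037],[-0.122,0,0.0037],[-0.122,0,0.0037],[-0.122,0,0.0037],[-0.122,0,0.0037],[-0.122,0,0.0037],[0,0,0],[0,0,0]], "delta_pos": [[0,0,0],[0,0,0],[0,0,0],[0,0,0],[0,0,0],[0,0,0],[0,0,0],[0,0,0],[0,0,0],[0,0,0],[0,0,0],[0,0,0]], "gripper": [0.8,0.8,0.8,0.8,0.8,0.8,0.8,0.8,0.8,0.8,0.8,0.8]}}

```text
time_s: 44.55
tool_pos: [0.6631, -0.0321, 0.2419]
tool_rot: [145.3, -0.0, -178.8]
force: [0.8, 0.0, -0.3]
grip_width: 0.012
grasp_force: 25.0
```

```bash
python3 st.py t 3 .08
```

```text
44.55 [ 0.6631 -0.0321  0.2419] [ 145.28   -0.04 -178.85] [-12.  32.  42.  79. -50.  96. 124.] [ 0.8  0.  -0.3] 0.012
goal [0.6521 0.1277 0.1835]
rot [-0.0049  0.0034 -0.0063] x 1 rows of [-0.0049  0.0034 -0.0063]  total tool-frame shift(final axes) cm [ 0.66  9.76 13.96] start axes [ 0.77  9.82 13.91]
```

>>> {"op": "drive_tool", "data": {"angular": [[-0.005,0.003,-0.006],[0,0,0],[0,0,0],[0,0,0],[0,0,0],[0,0,0],[0,0,0],[0,0,0],[0,0,0],[0,0,0],[0,0,0]], "delta_pos": [[0,0,0],[0.36,2.4,1],[0.36,2.4,1.5],[0.36,2.4,2],[0.36,2.4,2],[0,0,2.5],[0,0,2.5],[0,0,2.5],[0,0,2],[0,0,0],[0,0,0]], "gripper": [0.8,0.8,0.8,0.8,0.8,0.8,0.8,0.8,0.8,0.8,0.8]}}

```text
time_s: 45.65
tool_pos: [0.6442, 0.141, 0.1684]
tool_rot: [144.9, 0.2, -178.2]
force: [0.3, -0.0, -0.5]
grip_width: 0.0117
grasp_force: 25.0
```

```bash
python3 -c "
from plan import *
footcheck(3)";python3 st.py t 3 0
```

```text
model held foot corner [259.7 164.5] rail front at same height [252. 172.] seat corner [255.2 161.6]
green comp [255, 175, 7, 34, 123] top rows cols [(175, 259, 260), (176, 259, 260), (177, 259, 260), (178, 259, 260), (179, 259, 260), (180, 259, 260)]
45.7 [0.6448 0.1397 0.169 ] [ 144.88    0.26 -178.27] [-26.  28.  39.  93. -52.  80. 119.] [ 0.9 -0.  -1.1] 0.0118
goal [0.6509 0.1736 0.118 ]
rot [0.0021 0.002  0.0051] x 1 rows of [0.0021 0.002  0.0051]  total tool-frame shift(final axes) cm [-0.7  -0.16  6.11] start axes [-0.69 -0.18  6.11]
```

>>> {"op": "drive_tool", "data": {"angular": [[0.002,0.001,0.004],[0,0,0],[0,0,0],[0,0,0],[0,0,0],[0,0,0],[0,0,0]], "delta_pos": [[0.15,-0.1,0],[0,0,1.5],[0,0,1.5],[0,0,1.2],[0,0,0.8],[0,0,0],[0,0,0]], "gripper": [0.8,0.8,0.8,0.8,0.8,0.8,0.8]}}

```text
time_s: 46.4
tool_pos: [0.642, 0.1672, 0.1257]
tool_rot: [145.0, -0.1, -178.5]
force: [-0.4, -0.4, -0.7]
grip_width: 0.0118
grasp_force: 25.0
```

```bash
python3 -c "
from plan import *
footcheck(3)";python3 st.py t 3 0
```

```text
model held foot corner [260.4 164. ] rail front at same height [255.4 173.6] seat corner [257.7 171.6]
green comp [256, 188, 6, 21, 104] top rows cols [(188, 258, 260), (189, 257, 261), (190, 257, 261), (191, 257, 261), (192, 257, 261), (193, 257, 261)]
46.45 [0.6424 0.1668 0.1261] [ 144.97   -0.02 -178.54] [-28.  30.  37.  95. -54.  76. 120.] [-0.8  0.6 -1.1] 0.0117
goal [0.6509 0.1736 0.118 ]
rot [ 0.0005  0.0006 -0.0016] x 1 rows of [ 0.0005  0.0006 -0.0016]  total tool-frame shift(final axes) cm [-0.87  0.07  1.05] start axes [-0.87  0.07  1.05]
```

>>> {"op": "drive_tool", "data": {"angular": [[0,0,0],[0,0,0],[0,0,0],[0,0,0],[0,0,0],[0,0,0]], "delta_pos": [[0,0.05,0.5],[0,0,0.4],[0,0,0.2],[0,0,0.1],[0,0,0.1],[0,0,0]], "gripper": [0.8,0.8,0.8,0.8,0.8,0.8]}}

```text
time_s: 47.05
tool_pos: [0.6422, 0.1731, 0.1176]
tool_rot: [144.9, 0.0, -178.6]
force: [-4.0, -5.9, 8.4]
grip_width: 0.0115
grasp_force: 25.0
```

>>> {"op": "drive_tool", "data": {"angular": [[0,0,0],[0,0,0],[0,0,0],[0,0,0],[0,0,0],[0,0,0],[0,0,0],[0,0,0],[0,0,0],[0,0,0],[0,0,0]], "delta_pos": [[0,0,-0.2],[0,0,0],[0,0,0],[0,0,0],[0,0,-1],[0,0,-2],[0,0,-3],[0,0,-3],[0,0,-3],[0,0,-3],[0,0,0]], "gripper": [0.8,3,3,3,3,3,3,3,3,3,3]}}

```text
time_s: 48.15
tool_pos: [0.6465, 0.0824, 0.2456]
tool_rot: [145.1, 0.4, -178.9]
force: [0.7, 0.1, 0.5]
grip_width: 0.0299
grasp_force: 0.0
```

>>> {"op": "drive_tool", "data": {"angular": [[0.122,0,0],[0.122,0,0],[0.122,0,0],[0.122,0,0],[0.122,0,0],[0,0,0],[0,0,0],[0,0,0],[0,0,0],[0,0,0],[0,0,0]], "delta_pos": [[0,0,0],[0,0,0],[0,0,0],[0,0,0],[0,0,0],[1.5,-3.5,-1],[1.5,-3.5,-1],[1.5,-3.5,-1],[1.5,-3.5,-1],[0,0,0],[0,0,0]], "gripper": [3,3,3,3,3,3,3,3,3,3,3]}}

```text
time_s: 49.25
tool_pos: [0.5876, -0.0549, 0.2806]
tool_rot: [179.8, 0.0, -178.7]
force: [0.7, 0.3, 0.4]
grip_width: 0.0299
grasp_force: 0.0
```

```bash
python3 chk.py; python3 -c "
from plan import *
print(telemetry.get_obs()['tool_pos'])
for n in('side','wrist'):
    p=shot(n,n+'z.png')
    try:print(fitcyl(p,blob(p,'reel',[.6145,.0465,.05]),(.614,.046),[(r,a+.008,b+.008) for r,a,b in REEL]))
    except Exception as e:print(n,e)
t=cv2.imread('pics/topchk.png')[90:260,150:340];s=cv2.imread('pics/sidez.png')[110:280,150:400]
cv2.imwrite('pics/14.png',np.vstack([cv2.resize(t,(335,300),interpolation=3)[:, :].copy() if 0 else cv2.resize(t,(442,300)),cv2.resize(s,(442,300))]))"
```

```text
top [([184.7, 155.1], 242), ([185.2, 181.1], 279), ([185.9, 208.5], 294), ([186.6, 236.9], 274)]
expected [[187.0, 237.2], [186.2, 208.9], [185.5, 181.3], [184.7, 154.3]]
side []
expected [[221.6, 152.5], [243.6, 145.7], [265.4, 139.0], [286.7, 132.4]]
[ 0.588  -0.0523  0.2796]
(array([0.6106, 0.0437]), np.float64(-0.6565692776483241))
(array([0.6149, 0.0446]), np.float64(-0.8217850744085707))
```

View pics/14.png

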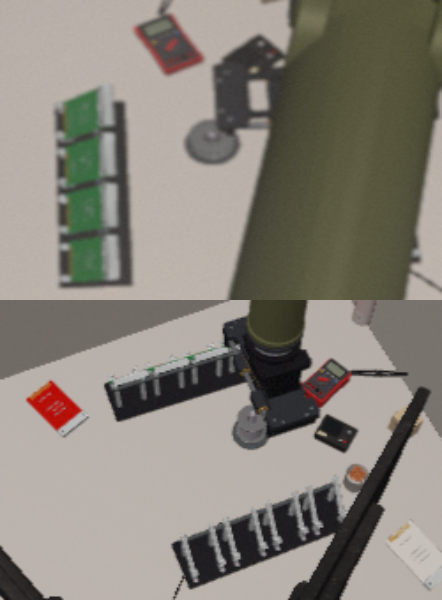

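The last picture shows all four cards on the left rack, solder side out, with their centres within 1 px of the model seats. The reel is on the spindle, the source rack is empty and the bystanders haven't moved. Handing in.

```bash
python3 -c "
from cell import env
print(env.sign_off())"
```

```text
the job is handed in; nothing more can be done
None
```

I stood all four green cards on the left rack, solder side out, put the reel down on the spindle and left everything else untouched; I handed the job in at about 49 s and no verdict came back.

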